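# Set out the bench for weighing and stirring

### The arm

A 6-joint arm with a two-finger parallel gripper is mounted at the origin on the work surface. World frame = base frame: x ahead of the robot, y to its left, z up, the work surface at z = 0. Lengths are in m, angles in degrees, forces in N, time in s.
With the tool pointing down it reaches from about 0.375 to 0.9 m from the base axis. Payload 3.1 kg.
Tool frame: the origin (TCP) lies midway between the tips of the shut fingers; the grasp point (between the pads) lies bot.hold_point_z behind it (bot.hold_point_z is the distance from the TCP to the grasp point, in m); z points along the fingers, y is the direction in which the jaws open and shut (so a half turn about z gives the same grasp; the last joint's range is limited). The gripper opens to 87 mm and grips with 3 to 60 N. Pads are 19 mm wide; open, the fingers measure 117 mm over their backs; the gripper's body (75 mm by 190 mm) begins 51 mm behind the grasp point.
Start: joints at [60.762, 30.224, 82.088, -0, 67.689, -10.227], TCP at [0.204, 0.591, 0.197] pointing down, gripper open.
Joint ranges: [-176.69, 176.69], [-43.24, 126.21], [12.49, 139.97], [-82, 262], [0, 151.66], [-163.58, 163.58]. Speed limits (degrees/s): [159.86, 159.86, 180, 180, 180, 180].

### API

Orientations are given as a 3x3 rotation matrix whose columns are the frame's x, y, z axes.
In Python, from rig import bot, vision, order gives the robot as it stands. The module is installed in compiled form; this text tells all that it offers.
- The arm moves only by the tool move_arm, never from a script. Its argument "moves" is a list of rows, each an object of numbers: "hand": the finger opening in mm, from 0 to 87; "x", "y", "z": the shift along the tool's x, y, z in units of 25 mm (1.0 is 25 mm); "wx", "wy", "wz": the turn, a rotation vector about the tool's x, y, z in degrees. In form: [{"hand": .., "x": .., "y": .., "z": .., "wx": .., "wy": .., "wz": ..}, ...]. A call has 1 to 20 rows; each row shifts and turns the commanded pose from where the row before left it, along the tool's axes as they then stand; what a row does not reach is not made up. A row lasts 1/10 s, in which the tool goes at most 50 mm and 8.59 degrees, less where a joint would pass 70% of its speed; a pose out of reach is approached as far as the arm can. A call is refused whole if a number of a shift passes 1 or a number of a turn 8.59, either way. A call with a gripper value outside its range is refused whole. The fingers move at their own pace and stop on an object; the grip force is fixed at half the most. Time passes only in rows, so rows that do not move let the fingers close. It gives the time, the measured TCP pose, the force and the opening at its end, in the units of the state.
- bot.read_state(): the state, without advancing time (a new reading comes with each control period).
- vision.capture(name): name is "scene" or "top" or "wrist"; returns a dict with "image" (420x560x3 uint8, red, green, blue), "z_map" (420x560 float32, m along the optical axis (not along the pixel's ray), 0 where there is no reading), "fx", "fy", "cx", "cy" (pixels), "pose" (4x4, takes a point from camera to world coordinates); the wrist camera has in their place "hand_eye" (4x4, takes a point from camera to tool coordinates, whose origin is the TCP and whose axes are the flange's). Camera axes: x right, y down, z forward; pixel columns grow to the right and rows downward; lengths in m; the calibration is good to about 2 mm. A picture is of the moment at which its call begins: read the wrist's pose just before it.
- order.hand_in(): hands the job in, once; it reports no verdict.
The state is a dict: "time_s": time; "joint_positions": joint angles; "qvel": joint speeds; "tau": joint torques, N m; "position": TCP position; "tcp_rot": TCP orientation; "force": force on the tool from outside, world axes, zero at the start; "moment": the same for the moment, N m; "opening": opening from 0.0 (shut) to 1.0 (fully open).
Only numpy, scipy, OpenCV 4.12 (cv2) and the standard library are available. Lean on these libraries where they do the work, as an engineer would, in place of code of your own. Each camera call takes 0.05 s, during which the arm holds its last target.

### The job

Set out the bench: stand the bottle in the middle of the stirrer's plate, put the large dish in the middle of the balance's pan and stack the small dish centrally on top of it. Stand the beaker on the bench exactly halfway between stirrer plate and balance pan, in line with their centres, and the jar behind the beaker (on the far side of that line from the robot, square to it) with a clear gap of about 4 cm between the two. Everything ends upright, and the tip box, tube rack and timer stay where they are.

Things in the scene. Friction and masses are not known exactly. Their poses are not given: they have to be found in the camera images.
- stirrer: Magnetic stirrer, fixed: low square grey housing 110 x 110 mm with a square white plate 100 x 100 mm on top, black knob on its front side; the plate's flat top is 50 mm above the bench. Origin on the bench under the centre of the plate; x points to its back (away from the robot), y to its left (seen from the robot), z up. The balance's pan centre lies on its y axis, 300 mm away, on the left or on the right.
- balance: Laboratory balance, fixed: low white housing 150 x 124 mm with a round steel pan (110 mm diameter) and a small dark display on its front. The pan does not sink; its flat top is 45 mm above the bench. Origin on the bench under the centre of the pan (the housing reaches 88 mm in front of it, 62 mm behind and to the sides); axes parallel to the stirrer's.
- bottle: Closed clear glass bottle with paper band and red screw cap, standing, 58 mm diameter, 110 mm tall, about 0.25 kg; straight body from the foot up to 72 mm, then a shoulder and a cap 40 mm wide. Origin at the centre of its underside, z up.
- dish_large: The large one of two closed flat round white plastic dishes: 60 mm diameter (57 mm over its lower half), 16 mm tall, flat top, lying flat. Origin at the centre of its underside, z up.
- dish_small: The small one of two closed flat round white plastic dishes: 36 mm diameter (33 mm over its lower half), 13 mm tall, lying flat. Origin at the centre of its underside, z up.
- beaker: Empty open white plastic beaker, standing mouth up: straight wall, 50 mm outer diameter, 65 mm tall, wall 3 mm. Origin at the centre of its underside, z up.
- jar: Small closed amber glass jar with black cap, standing, 40 mm diameter up to 35 mm, then a cap 36 mm wide, 55 mm tall in all. Origin at the centre of its underside, z up.
- tip_box: Bystander, loose: blue box of pipette tips, 80 x 120 mm, 60 mm tall, beyond the devices. Leave it alone. Origin at the centre of its underside.
- tube_rack: Bystander, loose: aluminium tube rack with two rows of black-capped amber tubes, 70 x 150 mm, 78 mm tall with its tubes, beyond the devices. Leave it alone. Origin at the centre of its underside.
- timer: Bystander, loose: flat white bench timer, 62 x 62 mm, 20 mm tall, near the robot. Leave it alone. Origin at the centre of its underside.

How it is judged (in metres and radians):
At the end, for the whole second after the job is handed in: All upright, at rest: bottle on stirrer plate within 15 mm of centre; large dish on pan within 12 mm; small dish on it within 10 mm; beaker on bench within 15 mm of halfway, along and across the line; jar on bench on its far side, 70 to 100 mm centre to centre, within 22 mm of halfway along the line (horizontal distance between bottle and stirrer below 0.015 m and height (world z) of bottle between 0.046 and 0.054 m and horizontal distance between dish_large and balance below 0.012 m and height (world z) of dish_large between 0.041 and 0.049 m and horizontal distance between dish_small and dish_large below 0.01 m and height (world z) of dish_small between 0.057 and 0.065 m and x of beaker in the frame of stirrer between -0.015 and 0.015 m and (y of beaker in the frame of stirrer between 0.135 and 0.165 m or y of beaker in the frame of stirrer between -0.165 and -0.135 m) and horizontal distance between beaker and balance below 0.17 m and height (world z) of each of beaker, jar below 0.005 m and horizontal distance between jar and beaker between 0.07 and 0.1 m and x of jar in the frame of stirrer above 0.055 m and (y of jar in the frame of stirrer between 0.128 and 0.172 m or y of jar in the frame of stirrer between -0.172 and -0.128 m) and angle between each of bottle, dish_large, dish_small, beaker, jar's own z axis and vertical below 0.12 rad and linear speed of each of bottle, dish_large, dish_small, beaker, jar below 0.02 m/s); the robot touches nothing.
It fails at once if the tip box is pushed more than 15 mm (distance of tip_box from where it was at the start of the episode above 0.015 m).
It fails at once if the tube rack is pushed more than 15 mm (distance of tube_rack from where it was at the start of the episode above 0.015 m).
It fails at once if the timer is pushed more than 15 mm (distance of timer from where it was at the start of the episode above 0.015 m).
It also fails if it takes over 128 s, if anything falls off the work surface, if the arm or the gripper's body presses on something with over 40 N, if the wrist force passes 120 N, or if a joint passes its speed limit or range.

## Working session

There is one attempt and no reset: what is moved stays moved. The work goes in short steps, Python scripts to look and compute and a tool call to move; the robot and the scene stay as the last step left them, time stands still between calls to the robot, and variables do not carry over. Pictures are saved under pics/ and viewed, and the job is handed in when it is done.

Besides the shell and the picture viewer there is one more tool, called after ">>>" in YAML: its name, and indented under it one key for each argument. move_arm: Moves the arm, as the interface text tells. Its arguments: {"type":"object","properties":{"moves":{"type":"array"}},"required":["moves"]}

```bash
mkdir -p pics
cat > h.py <<'E'
import numpy as np, cv2
from rig import bot, vision, order
def cap(n,save=None):
    c=vision.capture(n)
    if save: cv2.imwrite('pics/'+save,cv2.cvtColor(c['image'],cv2.COLOR_RGB2BGR))
    return c
E
python3 - <<'E'
from h import *
s=bot.read_state()
print(s, bot.hold_point_z)
for n in ['scene','top','wrist']:
    c=cap(n,n+'0.png'); print(n,c['fx'],c['fy'],c['cx'],c['cy'],c.get('pose',c.get('hand_eye')))
    np.savez('/tmp/'+n+'0.npz',**c)
E
```

```text
{'time_s': 0.0, 'joint_positions': array([ 6.07610616e+01,  3.02789288e+01,  8.21560760e+01,  2.59119779e-04,
        6.76878731e+01, -1.02287943e+01]), 'qvel': array([ 0.02044992,  0.00844884,  0.07906372, -0.06700419, -0.12764645,
       -0.03039152]), 'tau': array([-9.60267171e-04, -4.40041208e+01, -1.76588649e+01,  6.33636047e-02,
        5.83223195e-02, -1.47440624e-04]), 'position': array([0.20318519, 0.59022862, 0.1958738 ]), 'tcp_rot': array([[-9.45460157e-01,  3.25736070e-01, -1.05119778e-03],
       [ 3.25737538e-01,  9.45458387e-01, -1.86933342e-03],
       [ 3.84954433e-04, -2.10979484e-03, -9.99997700e-01]]), 'force': array([-0.60092264, -0.18592957, -0.85731879]), 'moment': array([ 0.01126488,  0.02264023, -0.0279118 ]), 'opening': 0.9976097592103923} 0.0187
scene 403.8623554947094 403.8623554947094 279.00049525122176 214.05235379379474 [[ 0.81229421  0.37444978 -0.44717499  0.96466637]
 [ 0.58319882 -0.53140134  0.61440357 -0.56259916]
 [-0.00756611 -0.75986839 -0.65003291  0.61621155]
 [ 0.          0.          0.          1.        ]]
top 380.70763437503206 380.70763437503206 277.9898241548277 212.04775227809873 [[ 0.02711687 -0.98105867  0.19180342  0.36433323]
 [-0.99942521 -0.03051265 -0.01477254  0.00806946]
 [ 0.02034516 -0.19129259 -0.98132218  1.0655468 ]
 [ 0.          0.          0.          1.        ]]
wrist 327.5090382436083 327.5090382436083 278.560033829557 208.7870845601312 [[ 4.47204758e-04 -9.53970519e-01 -2.99900065e-01  8.37586836e-02]
 [ 9.99999498e-01  6.95471432e-04 -7.21089240e-04 -1.33813254e-04]
 [ 8.96469804e-04 -2.99899592e-01  9.53970351e-01 -1.87008539e-01]
 [ 0.00000000e+00  0.00000000e+00  0.00000000e+00  1.00000000e+00]]
```

View pics/scene0.png

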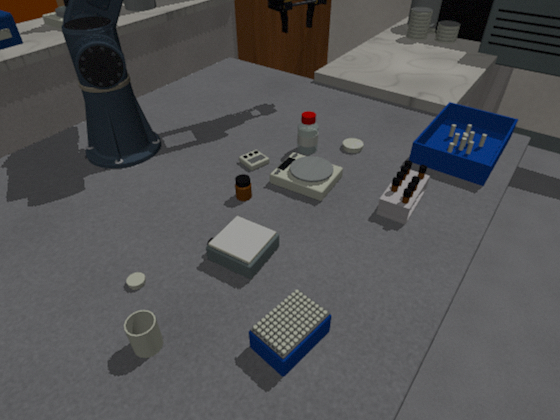

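View pics/top0.png

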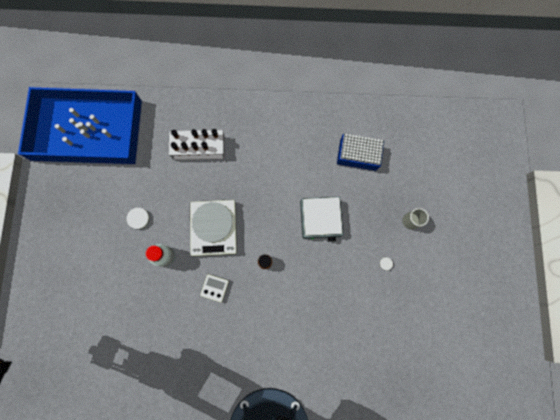

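View pics/wrist0.png

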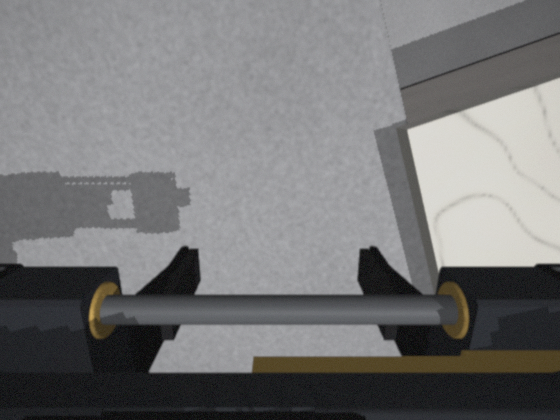

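The scene view shows the beaker at (145,333), small dish (136,281), jar (243,188), bottle (308,133) and large dish (352,145). In the top view, the balance pan is at (213,222), the stirrer plate (322,217), bottle cap (155,254), large dish (138,219), jar (265,262), small dish (387,264) and beaker (417,219).

```bash
cat >> h.py <<'E'
def pts(c):
    z=c['z_map']; v,u=np.mgrid[:420,:560]
    P=np.stack([(u-c['cx'])/c['fx']*z,(v-c['cy'])/c['fy']*z,z,np.ones_like(z)],-1)
    W=P@np.asarray(c['pose']).T
    W[z==0]=np.nan
    return W[...,:3]
def ray(c,u,v,h):
    T=np.asarray(c['pose']); d=T[:3,:3]@np.array([(u-c['cx'])/c['fx'],(v-c['cy'])/c['fy'],1.]); o=T[:3,3]
    return o+d*(h-o[2])/d[2]
E
python3 - <<'E'
from h import *
for n in ['top','scene']:
    c=dict(np.load(f'/tmp/{n}0.npz')); W=pts(c)
    ok=(W[...,2]>0.007)&(W[...,2]<0.15)&(W[...,0]>0.33)&(W[...,0]<1.)&(abs(W[...,1])<.75)
    print(n,'bench z',np.nanmedian(W[...,2][(abs(W[...,2])<.02)]))
    k,l,st,ce=cv2.connectedComponentsWithStats(ok.astype(np.uint8))
    for i in range(1,k):
        if st[i,4]<25: continue
        p=W[l==i]; zt=np.percentile(p[:,2],90); q=p[p[:,2]>zt-.006]
        print(ce[i].round(),st[i,4],'ztop',zt.round(4),'top mid',((q[:,:2].max(0)+q[:,:2].min(0))/2).round(4),'ext',(q.max(0)-q.min(0))[:2].round(3),'mean',q[:,:2].mean(0).round(4))
E
```

```text
top bench z 5.433107139585225e-05
[ 66. 138.] 6649 ztop 0.0589 top mid [0.7996 0.5616] ext [0.204 0.303] mean [0.7999 0.568 ]
[ 83. 116.] 27 ztop 0.0102 top mid [0.8416 0.5711] ext [0.037 0.019] mean [0.8412 0.5726]
[196. 144.] 1470 ztop 0.0779 top mid [0.7556 0.2322] ext [0.059 0.126] mean [0.7548 0.2336]
[359. 152.] 1368 ztop 0.0604 top mid [ 0.7483 -0.2355] ext [0.088 0.119] mean [ 0.7484 -0.2351]
[540. 240.] 1732 ztop 0.0366 top mid [ 0.5194 -0.7394] ext [0.379 0.021] mean [ 0.5144 -0.7403]
[321. 218.] 1679 ztop 0.0523 top mid [ 0.5549 -0.1268] ext [0.105 0.105] mean [ 0.5546 -0.1256]
[212. 228.] 2501 ztop 0.0466 top mid [0.5307 0.1731] ext [0.108 0.109] mean [0.5308 0.1726]
[137. 218.] 376 ztop 0.0185 top mid [0.5406 0.3843] ext [0.058 0.061] mean [0.5399 0.3844]
[415. 219.] 338 ztop 0.0647 top mid [ 0.5568 -0.3849] ext [0.047 0.048] mean [ 0.5572 -0.3841]
[160. 255.] 537 ztop 0.111 top mid [0.4366 0.3027] ext [0.037 0.04 ] mean [0.4366 0.3019]
[264. 262.] 178 ztop 0.0569 top mid [0.4282 0.0263] ext [0.034 0.032] mean [0.4289 0.0265]
[385. 264.] 137 ztop 0.0152 top mid [ 0.4334 
[... 586 characters left out ...]
.3816] ext [0.058 0.062] mean [0.5441 0.3794]
[255. 159.] 330 ztop 0.0187 top mid [0.3633 0.1592] ext [0.065 0.074] mean [0.3618 0.1555]
[307. 175.] 2169 ztop 0.0446 top mid [0.5341 0.1698] ext [0.11  0.111] mean [0.5361 0.1666]
[243. 187.] 358 ztop 0.0547 top mid [0.4303 0.0232] ext [0.037 0.034] mean [0.433  0.0224]
[243. 247.] 2888 ztop 0.0503 top mid [ 0.5574 -0.1283] ext [0.108 0.107] mean [ 0.5601 -0.1318]
[136. 280.] 235 ztop 0.0141 top mid [ 0.4358 -0.3104] ext [0.037 0.035] mean [ 0.4372 -0.3112]
[290. 331.] 4074 ztop 0.0589 top mid [ 0.7504 -0.2386] ext [0.088 0.121] mean [ 0.7521 -0.2427]
[144. 333.] 1308 ztop 0.0639 top mid [ 0.5594 -0.388 ] ext [0.05 0.05] mean [ 0.5604 -0.3881]
```

The two views agree to about 3 mm, with a 299–300 mm stirrer–balance distance as expected. First I'll square the tool to the world axes and hover over the large dish.

>>> move_arm:
  moves:
    - {"wz": -6.33,"hand": 80}
    - {"wz": -6.33,"hand": 80}
    - {"wz": -6.34,"hand": 80}
    - {"x": -0.97,"y": -0.59,"hand": 80}
    - {"x": -0.97,"y": -0.59,"hand": 80}
    - {"x": -0.97,"y": -0.59,"hand": 80}
    - {"x": -0.97,"y": -0.59,"hand": 80}
    - {"x": -0.97,"y": -0.59,"hand": 80}
    - {"x": -0.97,"y": -0.59,"hand": 80}
    - {"x": -0.97,"y": -0.59,"hand": 80}
    - {"x": -0.97,"y": -0.59,"hand": 80}
    - {"x": -0.97,"y": -0.59,"hand": 80}
    - {"x": -0.97,"y": -0.59,"hand": 80}
    - {"x": -0.97,"y": -0.59,"hand": 80}
    - {"x": -0.97,"y": -0.59,"hand": 80}
    - {"x": -0.97,"y": -0.59,"hand": 80}
    - {"x": -0.97,"y": -0.59,"hand": 80}
    - {"hand": 80}
    - {"hand": 80}

```text
schema error: expected keys hand, x, y, z, wx, wy, wz
```

```bash
cat >> h.py <<'E'
def wcap(save=None):
    s=bot.read_state(); c=cap('wrist',save)
    T=np.eye(4); T[:3,:3]=s['tcp_rot']; T[:3,3]=s['position']; c=dict(c); c['pose']=T@np.asarray(c['hand_eye']); return s,c
def goto(x,y,z):
    s=bot.read_state(); d=s['tcp_rot'].T@(np.array([x,y,z])-s['position'])
    print('t',s['time_s'],'pos',s['position'].round(4),'yaw',np.degrees(np.arctan2(s['tcp_rot'][1,0],s['tcp_rot'][0,0])).round(2),'tilt',s['tcp_rot'][2].round(4),'need units',(d/.025).round(3),'F',s['force'].round(1),'op',s['opening'])
def comps(c,h0=.007,h1=.15):
    W=pts(c); ok=(W[...,2]>h0)&(W[...,2]<h1); 
    k,l,st,ce=cv2.connectedComponentsWithStats(ok.astype(np.uint8))
    for i in range(1,k):
        if st[i,4]<60: continue
        p=W[l==i]; zt=np.percentile(p[:,2],90); q=p[p[:,2]>zt-.006]
        print(ce[i].round(),st[i,4],'bb',st[i,:4],'ztop',zt.round(4),'mid',((q[:,:2].max(0)+q[:,:2].min(0))/2).round(4),'ext',(q.max(0)-q.min(0))[:2].round(3),'mean',q[:,:2].mean(0).round(4))
E
python3 - <<'E'
from h import *
goto(.5422,.383,.004)
s,c=wcap('w1.png'); comps(c)
E
```

```text
t 0.15 pos [0.2033 0.5904 0.1961] yaw 160.99 tilt [ 3.0e-04 -1.6e-03 -1.0e+00] need units [-15.522  -3.415   7.684] F [ 0.4  0.5 -1.2] op 1.0014190566314356
[489. 179.] 24631 bb [398  73 162 219] ztop 0.0347 mid [0.2928 0.8124] ext [0.209 0.156] mean [0.2741 0.8113]
```

View pics/w1.png

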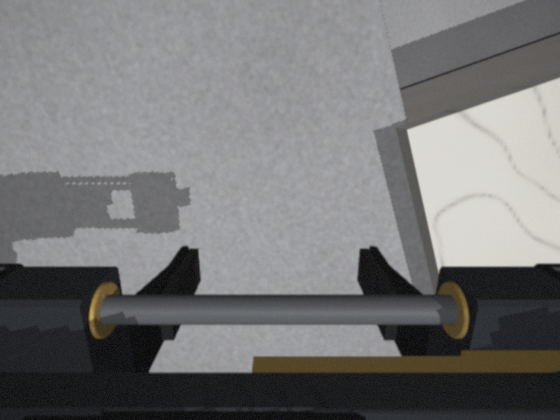

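The move was refused because every row needs all its keys, so the picture is unchanged: fingers at rows 250–340, empty bench. Resending it.

>>> move_arm:
  moves:
    - {"hand": 80,"x": 0,"y": 0,"z": 0,"wx": 0,"wy": 0,"wz": -6.33}
    - {"hand": 80,"x": 0,"y": 0,"z": 0,"wx": 0,"wy": 0,"wz": -6.33}
    - {"hand": 80,"x": 0,"y": 0,"z": 0,"wx": 0,"wy": 0,"wz": -6.34}
    - {"hand": 80,"x": -0.97,"y": -0.59,"z": 0,"wx": 0,"wy": 0,"wz": 0}
    - {"hand": 80,"x": -0.97,"y": -0.59,"z": 0,"wx": 0,"wy": 0,"wz": 0}
    - {"hand": 80,"x": -0.97,"y": -0.59,"z": 0,"wx": 0,"wy": 0,"wz": 0}
    - {"hand": 80,"x": -0.97,"y": -0.59,"z": 0,"wx": 0,"wy": 0,"wz": 0}
    - {"hand": 80,"x": -0.97,"y": -0.59,"z": 0,"wx": 0,"wy": 0,"wz": 0}
    - {"hand": 80,"x": -0.97,"y": -0.59,"z": 0,"wx": 0,"wy": 0,"wz": 0}
    - {"hand": 80,"x": -0.97,"y": -0.59,"z": 0,"wx": 0,"wy": 0,"wz": 0}
    - {"hand": 80,"x": -0.97,"y": -0.59,"z": 0,"wx": 0,"wy": 0,"wz": 0}
    - {"hand": 80,"x": -0.97,"y": -0.59,"z": 0,"wx": 0,"wy": 0,"wz": 0}
    - {"hand": 80,"x": -0.97,"y": -0.59,"z": 0,"wx": 0,"wy": 0,"wz": 0}
    - {"hand": 80,"x": -0.97,"y": -0.59,"z": 0,"wx": 0,"wy": 0,"wz": 0}
    - {"hand": 80,"x": -0.97,"y": -0.59,"z": 0,"wx": 0,"wy": 0,"wz": 0}
    - {"hand": 80,"x": -0.97,"y": -0.59,"z": 0,"wx": 0,"wy": 0,"wz": 0}
    - {"hand": 80,"x": -0.97,"y": -0.59,"z": 0,"wx": 0,"wy": 0,"wz": 0}
    - {"hand": 80,"x": 0,"y": 0,"z": 0,"wx": 0,"wy": 0,"wz": 0}
    - {"hand": 80,"x": 0,"y": 0,"z": 0,"wx": 0,"wy": 0,"wz": 0}

```text
time_s: 2.1
position: [0.5429, 0.3839, 0.1963]
tcp_rot: [[-1.0, 0.002, -0.001], [0.002, 1.0, -0.0], [0.001, -0.0, -1.0]]
force: [-0.3, -0.9, 0.4]
opening: 0.919
```

Run:
```python
from h import *
goto(.5422,.383,.004)
s,c=wcap('w2.png'); comps(c)
```

```text
t 2.1 pos [0.5429 0.3839 0.1963] yaw 179.9 tilt [ 0.0015 -0.     -1.    ] need units [ 0.018 -0.034  7.692] F [-0.3 -0.9  0.4] op 0.9191941629006908
[54. 15.] 2037 bb [16  0 71 39] ztop 0.0187 mid [0.3751 0.1565] ext [0.032 0.067] mean [0.3724 0.1597]
[188.  79.] 4277 bb [148  44  81  70] ztop 0.1097 mid [0.4362 0.3019] ext [0.04 0.04] mean [0.4362 0.3024]
[ 85. 157.] 16828 bb [  6  85 153 146] ztop 0.0448 mid [0.5303 0.1718] ext [0.108 0.11 ] mean [0.5282 0.1729]
[278. 178.] 2094 bb [253 153  52  52] ztop 0.0159 mid [0.5391 0.3836] ext [0.059 0.059] mean [0.5382 0.3835]
[196. 350.] 2382 bb [159 324  65  48] ztop 0.0762 mid [0.7345 0.2712] ext [0.02  0.043] mean [0.7332 0.2731]
[317. 333.] 447 bb [298 324  72  32] ztop 0.0595 mid [0.7235 0.4496] ext [0.046 0.079] mean [0.7124 0.4338]
[357. 351.] 78 bb [352 346  11  10] ztop 0.0244 mid [0.7766 0.4901] ext [0.006 0.01 ] mean [0.7755 0.4898]
```

View pics/w2.png

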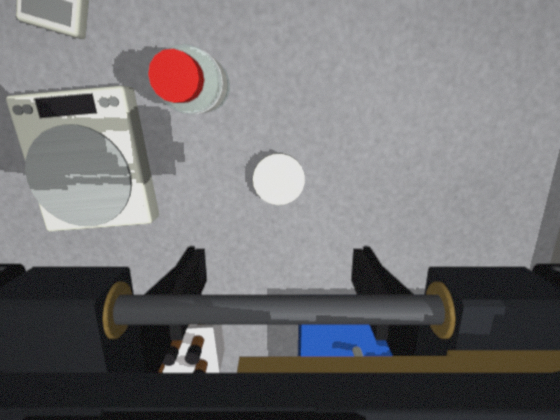

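Wrist view: large dish at (278,178), bottle (188,79), pan (80,175). Wrist and top agree within 1.5 mm, so I'll use that frame and grasp the dish.

>>> move_arm:
  moves:
    - {"hand": 80,"x": 0.12,"y": 0,"z": 1,"wx": 0,"wy": 0,"wz": 0}
    - {"hand": 80,"x": 0,"y": 0,"z": 1,"wx": 0,"wy": 0,"wz": 0}
    - {"hand": 80,"x": 0,"y": 0,"z": 1,"wx": 0,"wy": 0,"wz": 0}
    - {"hand": 80,"x": 0,"y": 0,"z": 1,"wx": 0,"wy": 0,"wz": 0}
    - {"hand": 80,"x": 0,"y": 0,"z": 1,"wx": 0,"wy": 0,"wz": 0}
    - {"hand": 80,"x": 0,"y": 0,"z": 1,"wx": 0,"wy": 0,"wz": 0}
    - {"hand": 80,"x": 0,"y": 0,"z": 0.8,"wx": 0,"wy": 0,"wz": 0}
    - {"hand": 80,"x": 0,"y": 0,"z": 0.5,"wx": 0,"wy": 0,"wz": 0}
    - {"hand": 80,"x": 0,"y": 0,"z": 0.3,"wx": 0,"wy": 0,"wz": 0}
    - {"hand": 80,"x": 0,"y": 0,"z": 0,"wx": 0,"wy": 0,"wz": 0}
    - {"hand": 80,"x": 0,"y": 0,"z": 0,"wx": 0,"wy": 0,"wz": 0}

```text
time_s: 3.25
position: [0.5404, 0.3849, 0.0077]
tcp_rot: [[-1.0, -0.0, 0.001], [-0.0, 1.0, 0.001], [-0.001, 0.001, -1.0]]
force: [0.2, 0.3, 1.0]
opening: 0.92
```

>>> move_arm:
  moves:
    - {"hand": 80,"x": 0,"y": -0.03,"z": 0.13,"wx": 0,"wy": 0,"wz": 0}
    - {"hand": 80,"x": 0,"y": 0,"z": 0,"wx": 0,"wy": 0,"wz": 0}
    - {"hand": 40,"x": 0,"y": 0,"z": 0,"wx": 0,"wy": 0,"wz": 0}
    - {"hand": 40,"x": 0,"y": 0,"z": 0,"wx": 0,"wy": 0,"wz": 0}
    - {"hand": 40,"x": 0,"y": 0,"z": 0,"wx": 0,"wy": 0,"wz": 0}
    - {"hand": 40,"x": 0,"y": 0,"z": 0,"wx": 0,"wy": 0,"wz": 0}
    - {"hand": 40,"x": 0,"y": 0,"z": 0,"wx": 0,"wy": 0,"wz": 0}
    - {"hand": 40,"x": 0,"y": 0,"z": 0,"wx": 0,"wy": 0,"wz": 0}

```text
time_s: 4.05
position: [0.54, 0.3836, 0.0036]
tcp_rot: [[-1.0, 0.0, -0.0], [0.0, 1.0, -0.0], [0.0, -0.0, -1.0]]
force: [-0.0, 0.5, -0.1]
opening: 0.495
```

Run:
```python
from h import *
s,c=wcap('w3.png'); print(s['opening'])
cap('top','t3.png')
```

```text
0.4951646826223811
```

View pics/w3.png

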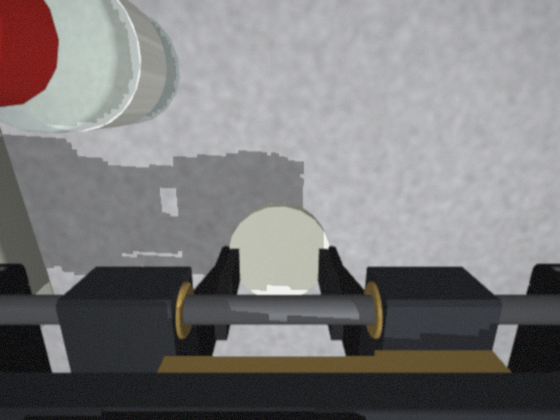

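View pics/t3.png

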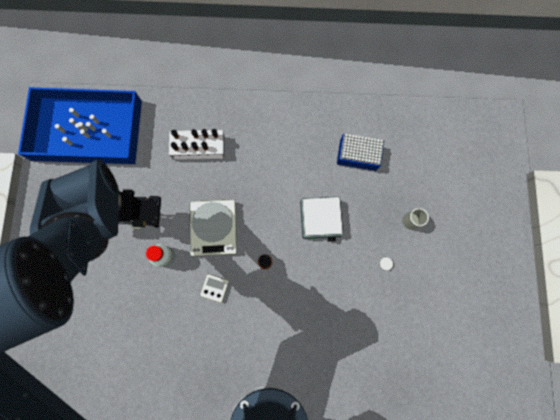

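Run:
```python
from h import *
s,c=wcap('w4.png'); W=pts(c); print(s['opening'],s['position'])
for v in (215,230,250,270,285): print(v,W[v,279].round(4), W[v,235].round(4),W[v,240].round(4),W[v,225].round(4), W[v,325].round(4))
im=c['image'][180:330,180:380]; cv2.imwrite('pics/w4z.png',cv2.resize(im[...,::-1],None,fx=4,fy=4,interpolation=cv2.INTER_CUBIC))
```

```text
0.4764581448117311 [0.54000016 0.38362172 0.0035916 ]
215 [0.5154 0.3839 0.014 ] [ 0.5203  0.3568 -0.0007] [ 0.5206  0.3598 -0.0014] [ 0.5207  0.3505 -0.0017] [ 0.5201  0.4122 -0.    ]
230 [0.524  0.3839 0.0155] [0.5242 0.3587 0.015 ] [0.5241 0.3616 0.0152] [ 5.301e-01  3.503e-01 -3.000e-04] [ 0.5304  0.4128 -0.0012]
250 [0.5365 0.3839 0.0153] [0.5289 0.3607 0.032 ] [0.5297 0.3631 0.0302] [0.5277 0.3558 0.0346] [0.5292 0.4083 0.0313]
270 [0.5496 0.3839 0.0152] [0.5305 0.363  0.051 ] [0.5398 0.3631 0.0337] [0.5294 0.3587 0.0533] [0.5294 0.4054 0.0531]
285 [0.5602 0.384  0.0144] [0.5378 0.3629 0.0524] [0.5475 0.3631 0.0359] [nan nan nan] [0.5347 0.405  0.0575]
```

View pics/w4z.png

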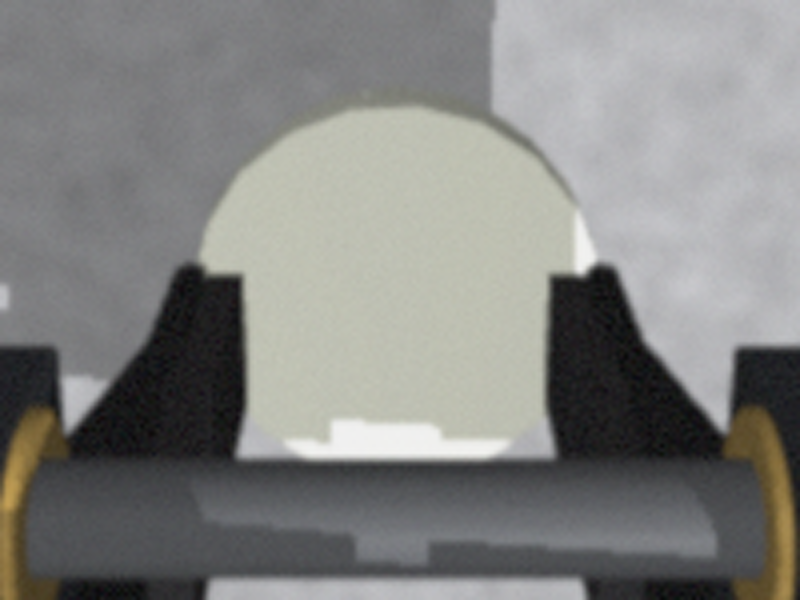

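The dish wasn't gripped. The fingers passed above it, so the tips of the open fingers sit well behind the TCP. I'll lift a little and measure tip position against opening.

>>> move_arm:
  moves:
    - {"hand": 0,"x": 0,"y": 0,"z": -1,"wx": 0,"wy": 0,"wz": 0}
    - {"hand": 0,"x": 0,"y": 0,"z": -1,"wx": 0,"wy": 0,"wz": 0}
    - {"hand": 0,"x": 0,"y": 0,"z": -1,"wx": 0,"wy": 0,"wz": 0}
    - {"hand": 0,"x": 0,"y": 0,"z": 0,"wx": 0,"wy": 0,"wz": 0}
    - {"hand": 0,"x": 0,"y": 0,"z": 0,"wx": 0,"wy": 0,"wz": 0}
    - {"hand": 0,"x": 0,"y": 0,"z": 0,"wx": 0,"wy": 0,"wz": 0}

```text
time_s: 4.8
position: [0.539, 0.3831, 0.0773]
tcp_rot: [[-1.0, 0.0, -0.002], [0.0, 1.0, -0.001], [0.002, -0.001, -1.0]]
force: [0.3, -0.4, -0.3]
opening: 0.033
```

```bash
cat >> h.py <<'E'
def tips(c):
    q=dict(c); q['pose']=np.asarray(c['hand_eye']); W=pts(q)
    for v in range(228,300,6): 
        r=W[v]; m=(r[:,2]<.005)&(abs(r[:,1])<.06)&(c['z_map'][v]>0)
        u=np.where(m)[0]
        L=u[u<279]; R=u[u>=279]
        f=lambda k: r[k].round(4) if k is not None else None
        print(v,len(u), L.max() if len(L) else '', f(L.max()-2) if len(L)>3 else '', R.min() if len(R) else '', f(R.min()+2) if len(R)>3 else '')
E
python3 - <<'E'
from h import *
s,c=wcap('w5.png'); print(s['opening'],s['position']); tips(c)
E
```

```text
0.03346481818586056 [0.53900471 0.38308485 0.07734045]
228 0    
234 0    
240 0    
246 14 266 [ 0.0119 -0.0078 -0.0249] 291 [ 0.0123  0.0078 -0.0259]
252 34 275 [ 0.0108 -0.0028 -0.0303] 282 [ 0.0107  0.0029 -0.03  ]
258 35 275 [ 0.0109 -0.0027 -0.0375] 282 [ 0.0105  0.0028 -0.0367]
264 38 275 [ 0.011  -0.0026 -0.0442] 282 [ 0.0105  0.0027 -0.0434]
270 231 275 [ 0.0109 -0.0025 -0.0501] 282 [ 0.0106  0.0026 -0.0495]
276 239 275 [ 0.0105 -0.0024 -0.0551] 282 [ 0.011   0.0025 -0.056 ]
282 248 275 [ 0.0108 -0.0023 -0.0608] 282 [ 0.0103  0.0025 -0.06  ]
288 258 275 [ 0.0102 -0.0023 -0.0647] 282 [ 0.0107  0.0024 -0.0655]
294 430 278 [ 0.034  -0.0006 -0.1075] 279 [ 0.0338  0.0008 -0.1072]
```

View pics/w5.png

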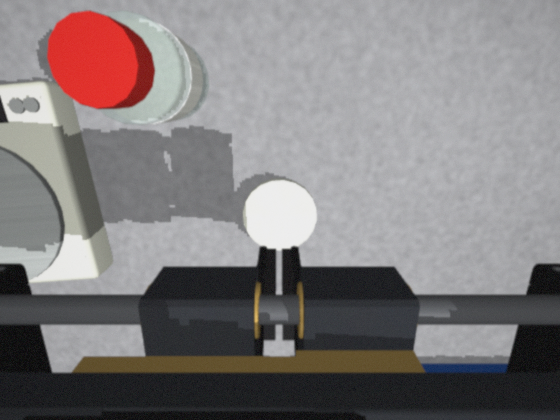

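Shut fingertips show at row 247. By wrist depth the tips lie about 25 mm behind the reported TCP at any opening, and the dish is unmoved at (279,215). I'll descend open in checked steps, watching the force.

>>> move_arm:
  moves:
    - {"hand": 80,"x": 0,"y": 0,"z": 0,"wx": 0,"wy": 0,"wz": 0}
    - {"hand": 80,"x": 0,"y": 0,"z": 0,"wx": 0,"wy": 0,"wz": 0}
    - {"hand": 80,"x": 0,"y": 0,"z": 0,"wx": 0,"wy": 0,"wz": 0}
    - {"hand": 80,"x": 0,"y": 0,"z": 0,"wx": 0,"wy": 0,"wz": 0}
    - {"hand": 80,"x": 0,"y": 0,"z": 1,"wx": 0,"wy": 0,"wz": 0}
    - {"hand": 80,"x": 0,"y": 0,"z": 1,"wx": 0,"wy": 0,"wz": 0}
    - {"hand": 80,"x": 0,"y": 0,"z": 1,"wx": 0,"wy": 0,"wz": 0}
    - {"hand": 80,"x": 0,"y": 0,"z": 0.4,"wx": 0,"wy": 0,"wz": 0}
    - {"hand": 80,"x": 0,"y": 0,"z": 0,"wx": 0,"wy": 0,"wz": 0}
    - {"hand": 80,"x": 0,"y": 0,"z": 0,"wx": 0,"wy": 0,"wz": 0}

```text
time_s: 5.85
position: [0.5407, 0.3839, -0.0057]
tcp_rot: [[-1.0, 0.0, 0.001], [0.0, 1.0, 0.0], [-0.001, 0.0, -1.0]]
force: [0.3, -0.3, 0.0]
opening: 0.845
```

Run:
```python
from h import *
s,c=wcap('w6.png'); print(s['opening'],s['position'],s['force']); tips(c)
cap('scene','s6.png')
im=cv2.imread('pics/s6.png')[60:240,230:420]; cv2.imwrite('pics/s6z.png',cv2.resize(im,None,fx=3,fy=3,interpolation=cv2.INTER_CUBIC))
```

```text
0.8445631906167838 [ 0.54068154  0.38387342 -0.00569696] [ 0.30403115 -0.33007879  0.015464  ]
228 202 278 [ 0.0205 -0.0013 -0.0205] 279 [ 0.0206  0.0014 -0.0206]
234 200 278 [ 0.0174 -0.0013 -0.0214] 279 [ 0.0171  0.0014 -0.0207]
240 199 278 [ 0.0137 -0.0013 -0.021 ] 279 [ 0.0134  0.0014 -0.0203]
246 199 278 [ 0.0096 -0.0014 -0.0197] 279 [ 0.0104  0.0014 -0.0217]
252 198 278 [ 0.0067 -0.0014 -0.0213] 279 [ 0.0063  0.0014 -0.0206]
258 196 278 [ 0.0027 -0.0014 -0.0206] 279 [ 0.0031  0.0014 -0.0215]
264 192 278 [-0.0011 -0.0014 -0.0206] 279 [-0.0004  0.0014 -0.0218]
270 343 278 [-0.0047 -0.0014 -0.0208] 279 [-0.0047  0.0014 -0.0207]
276 377 278 [-0.0088 -0.0014 -0.0204] 279 [-0.0086  0.0015 -0.0205]
282 400 278 [-0.0123 -0.0014 -0.0209] 279 [-0.0121  0.0015 -0.0213]
288 433 278 [-0.0165 -0.0014 -0.0203] 279 [-0.0161  0.0015 -0.0211]
294 473 278 [ 0.0332 -0.0006 -0.1062] 279 [ 0.0338  0.0008 -0.1071]
```

View pics/w6.png

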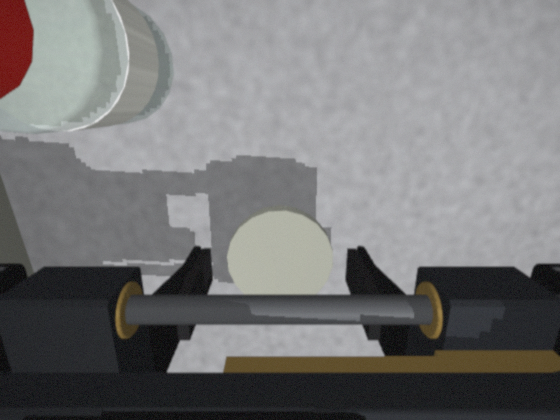

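View pics/s6z.png

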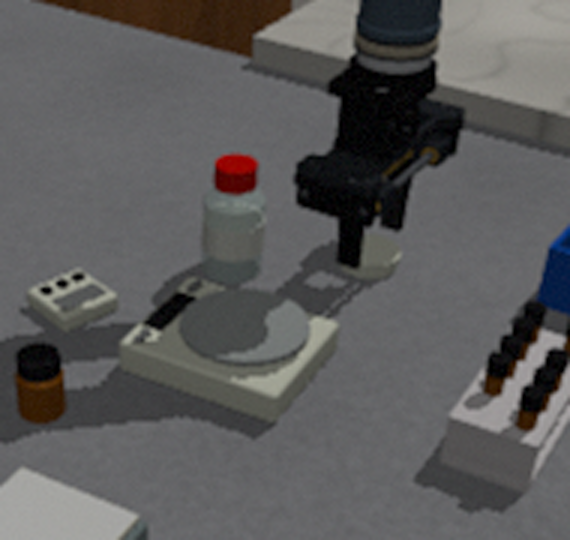

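The scene view shows the tip (zoomed (350,262)) still above the bench and no force. Continuing down gently.

>>> move_arm:
  moves:
    - {"hand": 80,"x": 0,"y": 0,"z": 0.15,"wx": 0,"wy": 0,"wz": 0}
    - {"hand": 80,"x": 0,"y": 0,"z": 0.1,"wx": 0,"wy": 0,"wz": 0}
    - {"hand": 80,"x": 0,"y": 0,"z": 0.1,"wx": 0,"wy": 0,"wz": 0}
    - {"hand": 80,"x": 0,"y": 0,"z": 0,"wx": 0,"wy": 0,"wz": 0}
    - {"hand": 80,"x": 0,"y": 0,"z": 0,"wx": 0,"wy": 0,"wz": 0}
    - {"hand": 80,"x": 0,"y": 0,"z": 0,"wx": 0,"wy": 0,"wz": 0}

```text
time_s: 6.55
position: [0.5401, 0.3836, -0.0151]
tcp_rot: [[-1.0, 0.0, 0.0], [0.0, 1.0, 0.0], [-0.0, 0.0, -1.0]]
force: [1.5, -0.3, 0.4]
opening: 0.917
```

>>> move_arm:
  moves:
    - {"hand": 80,"x": 0,"y": 0,"z": 0.1,"wx": 0,"wy": 0,"wz": 0}
    - {"hand": 80,"x": 0,"y": 0,"z": 0.05,"wx": 0,"wy": 0,"wz": 0}
    - {"hand": 80,"x": 0,"y": 0,"z": 0,"wx": 0,"wy": 0,"wz": 0}
    - {"hand": 80,"x": 0,"y": 0,"z": 0,"wx": 0,"wy": 0,"wz": 0}
    - {"hand": 80,"x": 0,"y": 0,"z": 0,"wx": 0,"wy": 0,"wz": 0}

```text
time_s: 7.05
position: [0.5401, 0.3836, -0.0189]
tcp_rot: [[-1.0, 0.0, 0.0], [0.0, 1.0, 0.0], [-0.0, 0.0, -1.0]]
force: [0.0, -0.4, 0.1]
opening: 0.917
```

Run:
```python
from h import *
goto(.54,.3838,-.0205)
s,c=wcap('w7.png')
W=pts(c)
for v in (246,250,254,260): print(v,[W[v,u].round(4) for u in (200,203,206,352,356)])
```

```text
t 7.05 pos [ 0.5401  0.3836 -0.0189] yaw 179.99 tilt [-1.e-04  0.e+00 -1.e+00] need units [0.002 0.008 0.065] F [ 0.  -0.4  0.1] op 0.9174739646153719
246 [array([ 0.5313,  0.3396, -0.0008]), array([ 5.311e-01,  3.414e-01, -5.000e-04]), array([ 0.5315,  0.3428, -0.0014]), array([ 0.5315,  0.425 , -0.0015]), array([ 0.5316,  0.4273, -0.0016])]
250 [array([0.5294, 0.3419, 0.0086]), array([0.5293, 0.3436, 0.0088]), array([ 0.5338,  0.3427, -0.0011]), array([ 0.5339,  0.4252, -0.0014]), array([0.5292, 0.4248, 0.0088])]
254 [array([0.5295, 0.343 , 0.0133]), array([0.531 , 0.3437, 0.0101]), array([ 0.5364,  0.3425, -0.0014]), array([5.357e-01, 4.249e-01, 1.000e-04]), array([0.5295, 0.4238, 0.0133])]
260 [array([0.5308, 0.3439, 0.0175]), array([0.5344, 0.3435, 0.0103]), array([ 5.398e-01,  3.425e-01, -5.000e-04]), array([0.5364, 0.4237, 0.0062]), array([0.5316, 0.4234, 0.0159])]
```

View pics/w7.png

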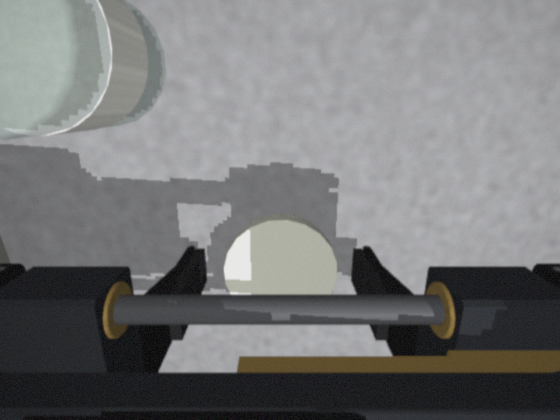

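The tips are at z≈0.007, either side of the dish and clear of the bench. Closing.

>>> move_arm:
  moves:
    - {"hand": 80,"x": 0,"y": 0,"z": 0.05,"wx": 0,"wy": 0,"wz": 0}
    - {"hand": 45,"x": 0,"y": 0,"z": 0,"wx": 0,"wy": 0,"wz": 0}
    - {"hand": 45,"x": 0,"y": 0,"z": 0,"wx": 0,"wy": 0,"wz": 0}
    - {"hand": 45,"x": 0,"y": 0,"z": 0,"wx": 0,"wy": 0,"wz": 0}
    - {"hand": 45,"x": 0,"y": 0,"z": 0,"wx": 0,"wy": 0,"wz": 0}
    - {"hand": 45,"x": 0,"y": 0,"z": 0,"wx": 0,"wy": 0,"wz": 0}

```text
time_s: 7.7
position: [0.54, 0.3836, -0.0201]
tcp_rot: [[-1.0, 0.0, 0.0], [0.0, 1.0, 0.0], [-0.0, 0.0, -1.0]]
force: [0.1, 0.5, -0.5]
opening: 0.673
```

The opening of 58.6 mm means the dish is held. Lift and carry it to the pan.

>>> move_arm:
  moves:
    - {"hand": 45,"x": 0,"y": 0,"z": -0.5,"wx": 0,"wy": 0,"wz": 0}
    - {"hand": 45,"x": 0,"y": 0,"z": -0.9,"wx": 0,"wy": 0,"wz": 0}
    - {"hand": 45,"x": 0,"y": 0,"z": -0.9,"wx": 0,"wy": 0,"wz": 0}
    - {"hand": 45,"x": 0,"y": 0,"z": -0.9,"wx": 0,"wy": 0,"wz": 0}
    - {"hand": 45,"x": 0,"y": 0,"z": -0.8,"wx": 0,"wy": 0,"wz": 0}
    - {"hand": 45,"x": 0.06,"y": -0.9,"z": 0,"wx": 0,"wy": 0,"wz": 0}
    - {"hand": 45,"x": 0.06,"y": -0.9,"z": 0,"wx": 0,"wy": 0,"wz": 0}
    - {"hand": 45,"x": 0.06,"y": -0.9,"z": 0,"wx": 0,"wy": 0,"wz": 0}
    - {"hand": 45,"x": 0.06,"y": -0.9,"z": 0,"wx": 0,"wy": 0,"wz": 0}
    - {"hand": 45,"x": 0.06,"y": -0.9,"z": 0,"wx": 0,"wy": 0,"wz": 0}
    - {"hand": 45,"x": 0.06,"y": -0.9,"z": 0,"wx": 0,"wy": 0,"wz": 0}
    - {"hand": 45,"x": 0,"y": -0.9,"z": 0,"wx": 0,"wy": 0,"wz": 0}
    - {"hand": 45,"x": 0,"y": -0.9,"z": 0,"wx": 0,"wy": 0,"wz": 0}
    - {"hand": 45,"x": 0,"y": -0.9,"z": 0,"wx": 0,"wy": 0,"wz": 0}
    - {"hand": 45,"x": 0,"y": -0.36,"z": 0,"wx": 0,"wy": 0,"wz": 0}
    - {"hand": 45,"x": 0,"y": 0,"z": 0,"wx": 0,"wy": 0,"wz": 0}
    - {"hand": 45,"x": 0,"y": 0,"z": 0,"wx": 0,"wy": 0,"wz": 0}
    - {"hand": 45,"x": 0,"y": 0,"z": 0,"wx": 0,"wy": 0,"wz": 0}

```text
time_s: 9.5
position: [0.5311, 0.173, 0.08]
tcp_rot: [[-1.0, -0.001, 0.001], [-0.001, 1.0, 0.0], [-0.001, 0.0, -1.0]]
force: [-0.8, -0.5, -0.3]
opening: 0.676
```

Run:
```python
from h import *
goto(.531,.172,.0259)
s,c=wcap('w8.png'); comps(c,.03)
```

```text
t 9.5 pos [0.5311 0.173  0.08  ] yaw -179.96 tilt [-5.e-04  3.e-04 -1.e+00] need units [ 0.005 -0.042  2.166] F [-0.8 -0.5 -0.3] op 0.6760866015967207
[497.  85.] 12151 bb [424  28 136 111] ztop 0.1091 mid [0.4368 0.2928] ext [0.039 0.024] mean [0.4379 0.2909]
[46. 74.] 4441 bb [ 4 41 86 67] ztop 0.0549 mid [0.4284 0.0254] ext [0.035 0.037] mean [0.4283 0.0267]
[275. 198.] 31348 bb [172  95 212 199] ztop 0.116 mid [0.5214 0.173 ] ext [0.042 0.087] mean [0.5222 0.173 ]
```

View pics/w8.png

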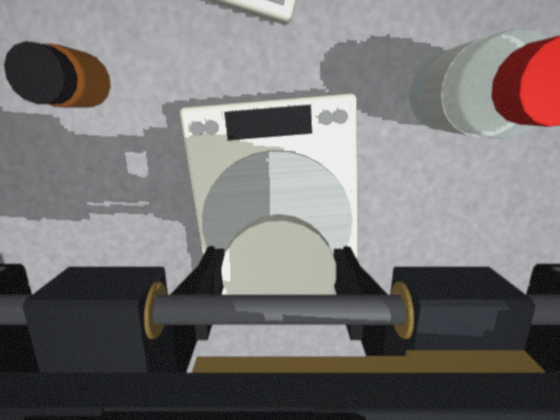

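The dish (centre 279,258) is held level above the pan (277,218). Lowering it.

>>> move_arm:
  moves:
    - {"hand": 45,"x": 0,"y": -0.02,"z": 0.7,"wx": 0,"wy": 0,"wz": 0}
    - {"hand": 45,"x": 0,"y": -0.02,"z": 0.7,"wx": 0,"wy": 0,"wz": 0}
    - {"hand": 45,"x": 0,"y": 0,"z": 0.5,"wx": 0,"wy": 0,"wz": 0}
    - {"hand": 45,"x": 0,"y": 0,"z": 0.2,"wx": 0,"wy": 0,"wz": 0}
    - {"hand": 45,"x": 0,"y": 0,"z": 0,"wx": 0,"wy": 0,"wz": 0}
    - {"hand": 45,"x": 0,"y": 0,"z": 0,"wx": 0,"wy": 0,"wz": 0}
    - {"hand": 45,"x": 0,"y": 0,"z": 0,"wx": 0,"wy": 0,"wz": 0}

```text
time_s: 10.25
position: [0.5316, 0.1712, 0.028]
tcp_rot: [[-1.0, 0.0, 0.001], [0.0, 1.0, 0.0], [-0.001, 0.0, -1.0]]
force: [0.6, -0.6, -0.2]
opening: 0.674
```

>>> move_arm:
  moves:
    - {"hand": 45,"x": 0,"y": 0,"z": 0.08,"wx": 0,"wy": 0,"wz": 0}
    - {"hand": 45,"x": 0,"y": 0,"z": 0,"wx": 0,"wy": 0,"wz": 0}
    - {"hand": 45,"x": 0,"y": 0,"z": 0,"wx": 0,"wy": 0,"wz": 0}

```text
time_s: 10.55
position: [0.531, 0.1711, 0.0255]
tcp_rot: [[-1.0, 0.0, 0.0], [0.0, 1.0, 0.0], [-0.0, 0.0, -1.0]]
force: [0.8, 0.3, -0.8]
opening: 0.677
```

>>> move_arm:
  moves:
    - {"hand": 75,"x": 0,"y": 0,"z": 0,"wx": 0,"wy": 0,"wz": 0}
    - {"hand": 75,"x": 0,"y": 0,"z": 0,"wx": 0,"wy": 0,"wz": 0}
    - {"hand": 75,"x": 0,"y": 0,"z": 0,"wx": 0,"wy": 0,"wz": 0}
    - {"hand": 75,"x": 0,"y": 0,"z": -0.3,"wx": 0,"wy": 0,"wz": 0}
    - {"hand": 75,"x": 0,"y": 0,"z": -0.9,"wx": 0,"wy": 0,"wz": 0}
    - {"hand": 75,"x": 0,"y": 0,"z": -0.9,"wx": 0,"wy": 0,"wz": 0}
    - {"hand": 75,"x": 0,"y": 0,"z": -0.9,"wx": 0,"wy": 0,"wz": 0}
    - {"hand": 75,"x": 0.68,"y": -0.97,"z": 0,"wx": 0,"wy": 0,"wz": 0}
    - {"hand": 75,"x": 0.68,"y": -0.97,"z": 0,"wx": 0,"wy": 0,"wz": 0}
    - {"hand": 75,"x": 0.68,"y": -0.97,"z": 0,"wx": 0,"wy": 0,"wz": 0}
    - {"hand": 75,"x": 0.68,"y": -0.97,"z": 0,"wx": 0,"wy": 0,"wz": 0}
    - {"hand": 75,"x": 0.68,"y": -0.97,"z": 0,"wx": 0,"wy": 0,"wz": 0}
    - {"hand": 75,"x": 0.68,"y": -0.97,"z": 0,"wx": 0,"wy": 0,"wz": 0}
    - {"hand": 75,"x": 0,"y": 0,"z": 0,"wx": 0,"wy": 0,"wz": 0}
    - {"hand": 75,"x": 0,"y": 0,"z": 0,"wx": 0,"wy": 0,"wz": 0}
    - {"hand": 75,"x": 0,"y": 0,"z": 0,"wx": 0,"wy": 0,"wz": 0}

```text
time_s: 12.15
position: [0.4302, 0.0259, 0.1008]
tcp_rot: [[-1.0, -0.0, 0.002], [-0.0, 1.0, -0.0], [-0.002, -0.0, -1.0]]
force: [-1.0, 0.4, 0.7]
opening: 0.862
```

Run:
```python
from h import *
goto(.4285,.0255,-.016)
s,c=wcap('w9.png'); comps(c,.008)
W=pts(c)
```

```text
t 12.15 pos [0.4302 0.0259 0.1008] yaw -179.99 tilt [-2.e-03 -2.e-04 -1.e+00] need units [ 0.076 -0.014  4.67 ] F [-1.   0.4  0.7] op 0.8619291170449255
[443. 114.] 6311 bb [393  67 103  95] ztop 0.0185 mid [0.3542 0.1588] ext [0.073 0.074] mean [0.3532 0.1571]
[278. 211.] 2352 bb [254 181  49  60] ztop 0.0547 mid [0.428  0.0254] ext [0.035 0.035] mean [0.4272 0.0251]
[557. 217.] 149 bb [553 200   7  34] ztop 0.0134 mid [0.4417 0.277 ] ext [0.031 0.011] mean [0.4413 0.2742]
[431. 246.] 8483 bb [346 213 171  81] ztop 0.0442 mid [0.4577 0.1035] ext [0.081 0.081] mean [0.4366 0.0799]
[199. 265.] 794 bb [179 246  33  48] ztop 0.1478 mid [ 0.4269 -0.016 ] ext [0.02 0.01] mean [ 0.4225 -0.014 ]
[152. 280.] 468 bb [139 270  32  24] ztop 0.0391 mid [ 0.4982 -0.0872] ext [0.005 0.015] mean [ 0.4975 -0.0872]
[372. 347.] 338 bb [364 327  22  29] ztop 0.0312 mid [0.5675 0.1197] ext [0.022 0.016] mean [0.5665 0.1179]
[178. 358.] 488 bb [165 340  24  32] ztop 0.041 mid [ 0.5757 -0.0733] ext [0.024 0.008] mean [ 0.5759 -0.0727]
```

View pics/w9.png

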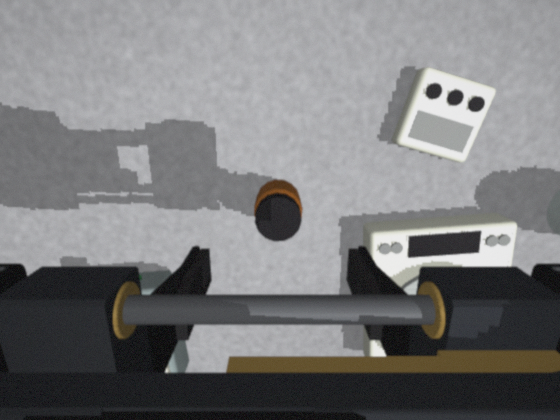

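The jar cap is at (278,216), measured at (0.428, 0.025), 55 mm tall as it should be. Descend and grip.

>>> move_arm:
  moves:
    - {"hand": 75,"x": 0.08,"y": -0.02,"z": 1,"wx": 0,"wy": 0,"wz": 0}
    - {"hand": 75,"x": 0,"y": 0,"z": 1,"wx": 0,"wy": 0,"wz": 0}
    - {"hand": 75,"x": 0,"y": 0,"z": 1,"wx": 0,"wy": 0,"wz": 0}
    - {"hand": 75,"x": 0,"y": 0,"z": 0.8,"wx": 0,"wy": 0,"wz": 0}
    - {"hand": 75,"x": 0,"y": 0,"z": 0.5,"wx": 0,"wy": 0,"wz": 0}
    - {"hand": 75,"x": 0,"y": 0,"z": 0.3,"wx": 0,"wy": 0,"wz": 0}
    - {"hand": 75,"x": 0,"y": 0,"z": 0,"wx": 0,"wy": 0,"wz": 0}
    - {"hand": 75,"x": 0,"y": 0,"z": 0,"wx": 0,"wy": 0,"wz": 0}
    - {"hand": 75,"x": 0,"y": 0,"z": 0,"wx": 0,"wy": 0,"wz": 0}
    - {"hand": 25,"x": 0,"y": 0,"z": 0,"wx": 0,"wy": 0,"wz": 0}
    - {"hand": 25,"x": 0,"y": 0,"z": 0,"wx": 0,"wy": 0,"wz": 0}
    - {"hand": 25,"x": 0,"y": 0,"z": 0,"wx": 0,"wy": 0,"wz": 0}
    - {"hand": 25,"x": 0,"y": 0,"z": 0,"wx": 0,"wy": 0,"wz": 0}
    - {"hand": 25,"x": 0,"y": 0,"z": 0,"wx": 0,"wy": 0,"wz": 0}
    - {"hand": 25,"x": 0,"y": 0,"z": 0,"wx": 0,"wy": 0,"wz": 0}

```text
time_s: 13.7
position: [0.427, 0.0251, -0.0146]
tcp_rot: [[-1.0, 0.0, 0.0], [0.0, 1.0, -0.0], [-0.0, -0.0, -1.0]]
force: [-0.8, 0.7, 0.4]
opening: 0.446
```

>>> move_arm:
  moves:
    - {"hand": 25,"x": 0,"y": 0,"z": -0.5,"wx": 0,"wy": 0,"wz": 0}
    - {"hand": 25,"x": 0,"y": 0,"z": -1,"wx": 0,"wy": 0,"wz": 0}
    - {"hand": 25,"x": 0,"y": 0,"z": -1,"wx": 0,"wy": 0,"wz": 0}
    - {"hand": 25,"x": -0.5,"y": 0.16,"z": 0,"wx": 0,"wy": 0,"wz": 0}
    - {"hand": 25,"x": -0.9,"y": 0,"z": 0,"wx": 0,"wy": 0,"wz": 0}
    - {"hand": 25,"x": -0.9,"y": 0,"z": 0,"wx": 0,"wy": 0,"wz": 0}
    - {"hand": 25,"x": -0.9,"y": 0,"z": 0,"wx": 0,"wy": 0,"wz": 0}
    - {"hand": 25,"x": -0.9,"y": 0,"z": 0,"wx": 0,"wy": 0,"wz": 0}
    - {"hand": 25,"x": -0.9,"y": 0,"z": 0,"wx": 0,"wy": 0,"wz": 0}
    - {"hand": 25,"x": -0.9,"y": 0,"z": 0,"wx": 0,"wy": 0,"wz": 0}
    - {"hand": 25,"x": -0.9,"y": 0,"z": 0,"wx": 0,"wy": 0,"wz": 0}
    - {"hand": 25,"x": -0.7,"y": 0,"z": 0,"wx": 0,"wy": 0,"wz": 0}
    - {"hand": 25,"x": -0.49,"y": 0,"z": 0,"wx": 0,"wy": 0,"wz": 0}
    - {"hand": 25,"x": 0,"y": 0,"z": 1,"wx": 0,"wy": 0,"wz": 0}
    - {"hand": 25,"x": 0,"y": 0,"z": 0.8,"wx": 0,"wy": 0,"wz": 0}
    - {"hand": 25,"x": 0,"y": 0,"z": 0.4,"wx": 0,"wy": 0,"wz": 0}
    - {"hand": 25,"x": 0,"y": 0,"z": 0.2,"wx": 0,"wy": 0,"wz": 0}
    - {"hand": 25,"x": 0,"y": 0,"z": 0,"wx": 0,"wy": 0,"wz": 0}
    - {"hand": 25,"x": 0,"y": 0,"z": 0,"wx": 0,"wy": 0,"wz": 0}
    - {"hand": 25,"x": 0,"y": 0,"z": 0,"wx": 0,"wy": 0,"wz": 0}

```text
time_s: 15.7
position: [0.6275, 0.029, -0.0112]
tcp_rot: [[-1.0, 0.0, 0.002], [0.0, 1.0, -0.0], [-0.002, -0.0, -1.0]]
force: [0.3, 0.6, -0.3]
opening: 0.452
```

>>> move_arm:
  moves:
    - {"hand": 25,"x": 0,"y": 0,"z": 0.08,"wx": 0,"wy": 0,"wz": 0}
    - {"hand": 25,"x": 0,"y": 0,"z": 0,"wx": 0,"wy": 0,"wz": 0}
    - {"hand": 25,"x": 0,"y": 0,"z": 0,"wx": 0,"wy": 0,"wz": 0}

```text
time_s: 16.0
position: [0.6268, 0.0291, -0.0139]
tcp_rot: [[-1.0, 0.0, 0.0], [0.0, 1.0, -0.0], [-0.0, -0.0, -1.0]]
force: [0.6, 0.3, -0.9]
opening: 0.454
```

>>> move_arm:
  moves:
    - {"hand": 65,"x": 0,"y": 0,"z": 0,"wx": 0,"wy": 0,"wz": 0}
    - {"hand": 65,"x": 0,"y": 0,"z": 0,"wx": 0,"wy": 0,"wz": 0}
    - {"hand": 65,"x": 0,"y": 0,"z": 0,"wx": 0,"wy": 0,"wz": 0}
    - {"hand": 65,"x": 0,"y": 0,"z": -0.4,"wx": 0,"wy": 0,"wz": 0}
    - {"hand": 65,"x": 0,"y": 0,"z": -1,"wx": 0,"wy": 0,"wz": 0}
    - {"hand": 65,"x": 0,"y": 0,"z": -1,"wx": 0,"wy": 0,"wz": 0}
    - {"hand": 65,"x": 0,"y": 0,"z": -1,"wx": 0,"wy": 0,"wz": 0}
    - {"hand": 65,"x": 0,"y": 0,"z": -1,"wx": 0,"wy": 0,"wz": 0}

```text
time_s: 16.8
position: [0.6267, 0.0291, 0.0976]
tcp_rot: [[-1.0, 0.0, 0.001], [0.0, 1.0, -0.0], [-0.001, -0.0, -1.0]]
force: [0.4, 0.9, -0.1]
opening: 0.744
```

>>> move_arm:
  moves:
    - {"hand": 65,"x": 0.55,"y": -0.96,"z": 0,"wx": 0,"wy": 0,"wz": 0}
    - {"hand": 65,"x": 0.55,"y": -0.96,"z": 0,"wx": 0,"wy": 0,"wz": 0}
    - {"hand": 65,"x": 0.55,"y": -0.96,"z": 0,"wx": 0,"wy": 0,"wz": 0}
    - {"hand": 65,"x": 0.55,"y": -0.96,"z": 0,"wx": 0,"wy": 0,"wz": 0}
    - {"hand": 65,"x": 0.55,"y": -0.96,"z": 0,"wx": 0,"wy": 0,"wz": 0}
    - {"hand": 65,"x": 0.55,"y": -0.96,"z": 0,"wx": 0,"wy": 0,"wz": 0}
    - {"hand": 65,"x": 0.55,"y": -0.96,"z": 0,"wx": 0,"wy": 0,"wz": 0}
    - {"hand": 65,"x": 0.55,"y": -0.96,"z": 0,"wx": 0,"wy": 0,"wz": 0}
    - {"hand": 65,"x": 0.55,"y": -0.96,"z": 0,"wx": 0,"wy": 0,"wz": 0}
    - {"hand": 65,"x": 0.55,"y": -0.96,"z": 0,"wx": 0,"wy": 0,"wz": 0}
    - {"hand": 65,"x": 0.55,"y": -0.96,"z": 0,"wx": 0,"wy": 0,"wz": 0}
    - {"hand": 65,"x": 0.55,"y": -0.96,"z": 0,"wx": 0,"wy": 0,"wz": 0}
    - {"hand": 65,"x": 0.55,"y": -0.96,"z": 0,"wx": 0,"wy": 0,"wz": 0}
    - {"hand": 65,"x": 0.55,"y": -0.98,"z": 0,"wx": 0,"wy": 0,"wz": 0}
    - {"hand": 65,"x": 0,"y": 0,"z": 0,"wx": 0,"wy": 0,"wz": 0}
    - {"hand": 65,"x": 0,"y": 0,"z": 0,"wx": 0,"wy": 0,"wz": 0}
    - {"hand": 65,"x": 0,"y": 0,"z": 0,"wx": 0,"wy": 0,"wz": 0}

```text
time_s: 18.5
position: [0.4343, -0.3065, 0.0962]
tcp_rot: [[-1.0, -0.0, 0.0], [-0.0, 1.0, 0.0], [-0.0, 0.0, -1.0]]
force: [0.6, 1.0, -0.5]
opening: 0.743
```

Run:
```python
from h import *
goto(.434,-.308,-.0205)
s,c=wcap('w10.png'); comps(c,.006)
c=cap('top','t10.png'); comps(c,.008)
```

```text
t 18.5 pos [ 0.4343 -0.3065  0.0962] yaw -179.99 tilt [-1.e-04  4.e-04 -1.e+00] need units [ 0.013 -0.062  4.666] F [ 0.6  1.  -0.5] op 0.7429105983134495
[275. 205.] 1295 bb [255 185  41  41] ztop 0.0129 mid [ 0.433  -0.3096] ext [0.035 0.035] mean [ 0.4323 -0.3098]
[207. 267.] 936 bb [185 246  36  48] ztop 0.1477 mid [ 0.4296 -0.3439] ext [0.016 0.011] mean [ 0.4259 -0.342 ]
[350. 267.] 932 bb [337 246  36  48] ztop 0.1475 mid [ 0.4296 -0.2691] ext [0.016 0.01 ] mean [ 0.4258 -0.271 ]
[520. 275.] 218 bb [505 269  26  18] ztop 0.0296 mid [ 0.4966 -0.0901] ext [0.002 0.01 ] mean [ 0.4965 -0.0909]
[202. 349.] 1178 bb [179 324  44  48] ztop 0.0616 mid [ 0.5421 -0.3712] ext [0.016 0.017] mean [ 0.5404 -0.371 ]
[ 57. 144.] 4876 bb [  0  87 141 195] ztop 0.0601 mid [0.7997 0.5621] ext [0.204 0.304] mean [0.7981 0.5674]
[ 74. 114.] 62 bb [ 68 109  12  13] ztop 0.0463 mid [0.8393 0.5898] ext [0.012 0.01 ] mean [0.84 0.59]
[ 93. 118.] 68 bb [ 86 112  15  12] ztop 0.0465 mid [0.8233 0.5306] ext [0.012 0.012] mean [0.8231 0.5308]
[ 57. 125.] 94 bb [ 48 114  17  21] ztop 0.0453 mid [0.7894 0.62
[... 760 characters left out ...]
 0.0302] ext [0.035 0.033] mean [0.628  0.0304]
[320. 218.] 1639 bb [300 197  43  45] ztop 0.0522 mid [ 0.5548 -0.1245] ext [0.105 0.105] mean [ 0.5548 -0.1254]
[212. 228.] 2494 bb [190 200  47  57] ztop 0.0602 mid [0.5311 0.1722] ext [0.06  0.057] mean [0.5305 0.1717]
[421. 215.] 154 bb [411 209  17  16] ztop 0.065 mid [ 0.5601 -0.3881] ext [0.042 0.042] mean [ 0.5651 -0.3971]
[160. 255.] 536 bb [145 244  30  23] ztop 0.1112 mid [0.4366 0.3025] ext [0.038 0.039] mean [0.4368 0.3022]
[214. 288.] 539 bb [200 275  28  28] ztop 0.0207 mid [0.3545 0.1598] ext [0.07 0.07] mean [0.355 0.16 ]
[284. 414.] 507 bb [254 404  54  16] ztop 0.0997 mid [0.063  0.0022] ext [0.008 0.059] mean [0.0635 0.0024]
```

View pics/w10.png

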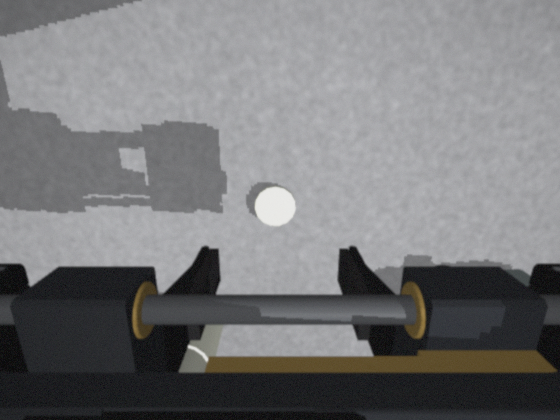

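View pics/t10.png

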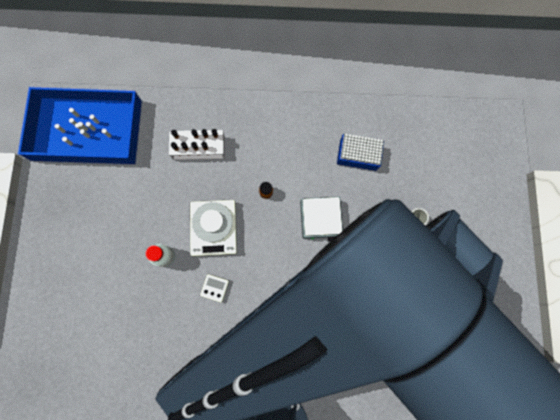

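Wrist view: small dish at (275,206). Top view: large dish on the pan (213,222) and jar (265,190) at (0.628, 0.030), both on target. Grasp the small dish.

>>> move_arm:
  moves:
    - {"hand": 65,"x": 0.03,"y": -0.08,"z": 1,"wx": 0,"wy": 0,"wz": 0}
    - {"hand": 65,"x": 0,"y": 0,"z": 1,"wx": 0,"wy": 0,"wz": 0}
    - {"hand": 65,"x": 0,"y": 0,"z": 1,"wx": 0,"wy": 0,"wz": 0}
    - {"hand": 65,"x": 0,"y": 0,"z": 0.8,"wx": 0,"wy": 0,"wz": 0}
    - {"hand": 65,"x": 0,"y": 0,"z": 0.5,"wx": 0,"wy": 0,"wz": 0}
    - {"hand": 65,"x": 0,"y": 0,"z": 0.3,"wx": 0,"wy": 0,"wz": 0}
    - {"hand": 65,"x": 0,"y": 0,"z": 0,"wx": 0,"wy": 0,"wz": 0}
    - {"hand": 65,"x": 0,"y": 0,"z": 0,"wx": 0,"wy": 0,"wz": 0}
    - {"hand": 65,"x": 0,"y": 0,"z": 0,"wx": 0,"wy": 0,"wz": 0}
    - {"hand": 65,"x": 0,"y": 0,"z": 0,"wx": 0,"wy": 0,"wz": 0}

```text
time_s: 19.6
position: [0.4338, -0.3099, -0.0183]
tcp_rot: [[-1.0, 0.0, 0.001], [0.0, 1.0, -0.001], [-0.001, -0.001, -1.0]]
force: [0.1, 0.2, 0.4]
opening: 0.744
```

>>> move_arm:
  moves:
    - {"hand": 65,"x": 0,"y": 0.03,"z": 0.1,"wx": 0,"wy": 0,"wz": 0}
    - {"hand": 65,"x": 0,"y": 0,"z": 0,"wx": 0,"wy": 0,"wz": 0}
    - {"hand": 65,"x": 0,"y": 0,"z": 0,"wx": 0,"wy": 0,"wz": 0}
    - {"hand": 22,"x": 0,"y": 0,"z": 0,"wx": 0,"wy": 0,"wz": 0}
    - {"hand": 22,"x": 0,"y": 0,"z": 0,"wx": 0,"wy": 0,"wz": 0}
    - {"hand": 22,"x": 0,"y": 0,"z": 0,"wx": 0,"wy": 0,"wz": 0}
    - {"hand": 22,"x": 0,"y": 0,"z": 0,"wx": 0,"wy": 0,"wz": 0}
    - {"hand": 22,"x": 0,"y": 0,"z": 0,"wx": 0,"wy": 0,"wz": 0}
    - {"hand": 22,"x": 0,"y": 0,"z": 0,"wx": 0,"wy": 0,"wz": 0}

```text
time_s: 20.5
position: [0.4334, -0.3086, -0.0217]
tcp_rot: [[-1.0, 0.0, -0.0], [0.0, 1.0, -0.0], [0.0, -0.0, -1.0]]
force: [-0.7, -0.7, -0.2]
opening: 0.402
```

Held (35 mm). Carry it to the balance.

>>> move_arm:
  moves:
    - {"hand": 22,"x": 0,"y": 0,"z": -0.5,"wx": 0,"wy": 0,"wz": 0}
    - {"hand": 22,"x": 0,"y": 0,"z": -1,"wx": 0,"wy": 0,"wz": 0}
    - {"hand": 22,"x": 0,"y": 0,"z": -1,"wx": 0,"wy": 0,"wz": 0}
    - {"hand": 22,"x": 0,"y": 0,"z": -1,"wx": 0,"wy": 0,"wz": 0}
    - {"hand": 22,"x": 0,"y": 0,"z": -1,"wx": 0,"wy": 0,"wz": 0}
    - {"hand": 22,"x": 0,"y": 0,"z": -1,"wx": 0,"wy": 0,"wz": 0}

```text
time_s: 21.1
position: [0.4332, -0.3084, 0.1178]
tcp_rot: [[-1.0, 0.0, 0.0], [0.0, 1.0, -0.0], [-0.0, -0.0, -1.0]]
force: [-0.3, -0.8, -0.9]
opening: 0.398
```

>>> move_arm:
  moves:
    - {"hand": 22,"x": -0.2,"y": 0.96,"z": 0,"wx": 0,"wy": 0,"wz": 0}
    - {"hand": 22,"x": -0.2,"y": 0.96,"z": 0,"wx": 0,"wy": 0,"wz": 0}
    - {"hand": 22,"x": -0.2,"y": 0.96,"z": 0,"wx": 0,"wy": 0,"wz": 0}
    - {"hand": 22,"x": -0.2,"y": 0.96,"z": 0,"wx": 0,"wy": 0,"wz": 0}
    - {"hand": 22,"x": -0.2,"y": 0.96,"z": 0,"wx": 0,"wy": 0,"wz": 0}
    - {"hand": 22,"x": -0.2,"y": 0.96,"z": 0,"wx": 0,"wy": 0,"wz": 0}
    - {"hand": 22,"x": -0.2,"y": 0.96,"z": 0,"wx": 0,"wy": 0,"wz": 0}
    - {"hand": 22,"x": -0.2,"y": 0.96,"z": 0,"wx": 0,"wy": 0,"wz": 0}
    - {"hand": 22,"x": -0.2,"y": 0.96,"z": 0,"wx": 0,"wy": 0,"wz": 0}
    - {"hand": 22,"x": -0.2,"y": 0.96,"z": 0,"wx": 0,"wy": 0,"wz": 0}
    - {"hand": 22,"x": -0.2,"y": 0.96,"z": 0,"wx": 0,"wy": 0,"wz": 0}
    - {"hand": 22,"x": -0.2,"y": 0.96,"z": 0,"wx": 0,"wy": 0,"wz": 0}
    - {"hand": 22,"x": -0.2,"y": 0.96,"z": 0,"wx": 0,"wy": 0,"wz": 0}
    - {"hand": 22,"x": -0.2,"y": 0.96,"z": 0,"wx": 0,"wy": 0,"wz": 0}
    - {"hand": 22,"x": -0.2,"y": 0.96,"z": 0,"wx": 0,"wy": 0,"wz": 0}
    - {"hand": 22,"x": -0.2,"y": 0.96,"z": 0,"wx": 0,"wy": 0,"wz": 0}
    - {"hand": 22,"x": -0.2,"y": 0.96,"z": 0,"wx": 0,"wy": 0,"wz": 0}
    - {"hand": 22,"x": -0.2,"y": 0.96,"z": 0,"wx": 0,"wy": 0,"wz": 0}
    - {"hand": 22,"x": -0.2,"y": 0.96,"z": 0,"wx": 0,"wy": 0,"wz": 0}
    - {"hand": 22,"x": -0.1,"y": 0.96,"z": 0,"wx": 0,"wy": 0,"wz": 0}

```text
time_s: 23.1
position: [0.5313, 0.1724, 0.1168]
tcp_rot: [[-1.0, 0.0, 0.001], [0.0, 1.0, 0.0], [-0.001, 0.0, -1.0]]
force: [-0.2, 0.9, -0.4]
opening: 0.403
```

>>> move_arm:
  moves:
    - {"hand": 22,"x": 0,"y": 0,"z": 1,"wx": 0,"wy": 0,"wz": 0}
    - {"hand": 22,"x": 0,"y": 0,"z": 0.8,"wx": 0,"wy": 0,"wz": 0}
    - {"hand": 22,"x": 0,"y": 0,"z": 0,"wx": 0,"wy": 0,"wz": 0}
    - {"hand": 22,"x": 0,"y": 0,"z": 0,"wx": 0,"wy": 0,"wz": 0}
    - {"hand": 22,"x": 0,"y": 0,"z": 0,"wx": 0,"wy": 0,"wz": 0}

```text
time_s: 23.6
position: [0.5319, 0.1713, 0.0721]
tcp_rot: [[-1.0, 0.0, 0.002], [0.0, 1.0, 0.0], [-0.002, 0.0, -1.0]]
force: [0.8, -0.6, -0.0]
opening: 0.402
```

Run:
```python
from h import *
goto(.531,.172,.0398)
s,c=wcap('w11.png'); W=pts(c)
# large dish visible portion edges along centre rows
comps(c,.052,.066)
```

```text
t 23.6 pos [0.5319 0.1713 0.0721] yaw 179.97 tilt [-2.2e-03  2.0e-04 -1.0e+00] need units [0.037 0.029 1.294] F [ 0.8 -0.6 -0. ] op 0.40222615090335145
[465.  85.] 1294 bb [448  29  60 107] ztop 0.0646 mid [0.4364 0.2836] ext [0.056 0.023] mean [0.4371 0.2777]
[278. 221.] 3929 bb [233 191  91  68] ztop 0.0608 mid [0.5227 0.171 ] ext [0.045 0.059] mean [0.5196 0.1711]
[ 77. 353.] 322 bb [ 69 335  17  35] ztop 0.0549 mid [0.628  0.0169] ext [0.031 0.011] mean [0.6275 0.0176]
```

View pics/w11.png

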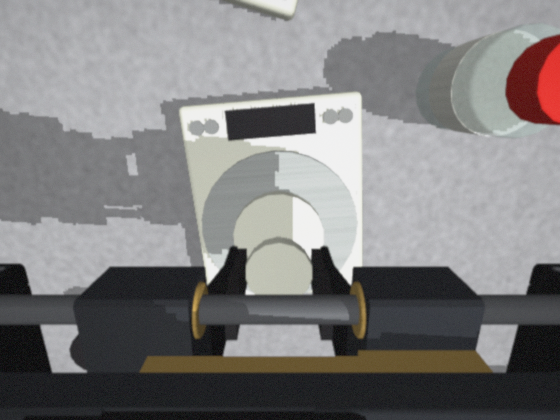

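The held small dish (278,265) is above the large dish (278,235), which measures about (0.530, 0.171). Lowering.

>>> move_arm:
  moves:
    - {"hand": 22,"x": 0.04,"y": 0,"z": 0.6,"wx": 0,"wy": 0,"wz": 0}
    - {"hand": 22,"x": 0,"y": 0,"z": 0.4,"wx": 0,"wy": 0,"wz": 0}
    - {"hand": 22,"x": 0,"y": 0,"z": 0.2,"wx": 0,"wy": 0,"wz": 0}
    - {"hand": 22,"x": 0,"y": 0,"z": 0,"wx": 0,"wy": 0,"wz": 0}
    - {"hand": 22,"x": 0,"y": 0,"z": 0,"wx": 0,"wy": 0,"wz": 0}
    - {"hand": 22,"x": 0,"y": 0,"z": 0,"wx": 0,"wy": 0,"wz": 0}
    - {"hand": 22,"x": 0,"y": 0,"z": 0,"wx": 0,"wy": 0,"wz": 0}

```text
time_s: 24.35
position: [0.5303, 0.1714, 0.0412]
tcp_rot: [[-1.0, 0.0, 0.001], [0.0, 1.0, 0.0], [-0.001, 0.0, -1.0]]
force: [0.2, -0.0, -0.1]
opening: 0.399
```

>>> move_arm:
  moves:
    - {"hand": 22,"x": 0,"y": 0,"z": 0.06,"wx": 0,"wy": 0,"wz": 0}
    - {"hand": 22,"x": 0,"y": 0,"z": 0,"wx": 0,"wy": 0,"wz": 0}
    - {"hand": 22,"x": 0,"y": 0,"z": 0,"wx": 0,"wy": 0,"wz": 0}

```text
time_s: 24.65
position: [0.5299, 0.1714, 0.0393]
tcp_rot: [[-1.0, 0.0, -0.0], [0.0, 1.0, -0.0], [0.0, -0.0, -1.0]]
force: [-0.4, -0.0, -0.0]
opening: 0.399
```

>>> move_arm:
  moves:
    - {"hand": 50,"x": 0,"y": 0,"z": 0,"wx": 0,"wy": 0,"wz": 0}
    - {"hand": 50,"x": 0,"y": 0,"z": 0,"wx": 0,"wy": 0,"wz": 0}
    - {"hand": 50,"x": 0,"y": 0,"z": 0,"wx": 0,"wy": 0,"wz": 0}
    - {"hand": 50,"x": 0,"y": 0,"z": -0.4,"wx": 0,"wy": 0,"wz": 0}
    - {"hand": 75,"x": 0,"y": 0,"z": -1,"wx": 0,"wy": 0,"wz": 0}
    - {"hand": 75,"x": 0,"y": 0,"z": -1,"wx": 0,"wy": 0,"wz": 0}
    - {"hand": 75,"x": 0,"y": 0,"z": -1,"wx": 0,"wy": 0,"wz": 0}
    - {"hand": 75,"x": 0,"y": -0.5,"z": 0,"wx": 0,"wy": 0,"wz": 0}
    - {"hand": 75,"x": 0,"y": -0.9,"z": 0,"wx": 0,"wy": 0,"wz": 0}
    - {"hand": 75,"x": 0,"y": -0.9,"z": 0,"wx": 0,"wy": 0,"wz": 0}
    - {"hand": 75,"x": 0,"y": -1,"z": 0,"wx": 0,"wy": 0,"wz": 0}
    - {"hand": 75,"x": 0,"y": -1,"z": 0,"wx": 0,"wy": 0,"wz": 0}
    - {"hand": 75,"x": 0,"y": -1,"z": 0,"wx": 0,"wy": 0,"wz": 0}
    - {"hand": 75,"x": 0,"y": -1,"z": 0,"wx": 0,"wy": 0,"wz": 0}
    - {"hand": 75,"x": 0,"y": -1,"z": 0,"wx": 0,"wy": 0,"wz": 0}
    - {"hand": 75,"x": 0,"y": -1,"z": 0,"wx": 0,"wy": 0,"wz": 0}
    - {"hand": 75,"x": 0,"y": -1,"z": 0,"wx": 0,"wy": 0,"wz": 0}
    - {"hand": 75,"x": 0,"y": -1,"z": 0,"wx": 0,"wy": 0,"wz": 0}

```text
time_s: 26.45
position: [0.5291, -0.0875, 0.124]
tcp_rot: [[-1.0, 0.001, -0.001], [0.001, 1.0, 0.0], [0.001, 0.0, -1.0]]
force: [0.2, -0.2, 0.6]
opening: 0.861
```

>>> move_arm:
  moves:
    - {"hand": 75,"x": -0.1,"y": -1,"z": 0,"wx": 0,"wy": 0,"wz": 0}
    - {"hand": 75,"x": -0.1,"y": -1,"z": 0,"wx": 0,"wy": 0,"wz": 0}
    - {"hand": 75,"x": -0.1,"y": -1,"z": 0,"wx": 0,"wy": 0,"wz": 0}
    - {"hand": 75,"x": -0.1,"y": -1,"z": 0,"wx": 0,"wy": 0,"wz": 0}
    - {"hand": 75,"x": -0.1,"y": -1,"z": 0,"wx": 0,"wy": 0,"wz": 0}
    - {"hand": 75,"x": -0.1,"y": -1,"z": 0,"wx": 0,"wy": 0,"wz": 0}
    - {"hand": 75,"x": -0.1,"y": -1,"z": 0,"wx": 0,"wy": 0,"wz": 0}
    - {"hand": 75,"x": -0.1,"y": -1,"z": 0,"wx": 0,"wy": 0,"wz": 0}
    - {"hand": 75,"x": -0.1,"y": -1,"z": 0,"wx": 0,"wy": 0,"wz": 0}
    - {"hand": 75,"x": -0.1,"y": -1,"z": 0,"wx": 0,"wy": 0,"wz": 0}
    - {"hand": 75,"x": -0.08,"y": -1,"z": 0,"wx": 0,"wy": 0,"wz": 0}
    - {"hand": 75,"x": 0,"y": 0,"z": 0,"wx": 0,"wy": 0,"wz": 0}
    - {"hand": 75,"x": 0,"y": 0,"z": 0,"wx": 0,"wy": 0,"wz": 0}
    - {"hand": 75,"x": 0,"y": 0,"z": 0,"wx": 0,"wy": 0,"wz": 0}

```text
time_s: 27.85
position: [0.5561, -0.3599, 0.1239]
tcp_rot: [[-1.0, -0.0, -0.001], [-0.0, 1.0, 0.002], [0.001, 0.002, -1.0]]
force: [0.6, 0.8, 0.5]
opening: 0.863
```

Run:
```python
from h import *
goto(.557,-.386,.005)
s,c=wcap('w12.png'); comps(c,.006)
c=cap('top','t12.png'); comps(c,.04)
cap('scene','s12.png')
```

```text
t 27.85 pos [ 0.5561 -0.3599  0.1239] yaw -179.99 tilt [ 0.0014  0.0017 -1.    ] need units [-0.044 -1.053  4.752] F [0.6 0.8 0.5] op 0.8633155001786054
[511. 200.] 12354 bb [458 127 102 139] ztop 0.0495 mid [ 0.5565 -0.147 ] ext [0.103 0.07 ] mean [ 0.5557 -0.1523]
[246. 212.] 2697 bb [214 174  63  73] ztop 0.0641 mid [ 0.5575 -0.387 ] ext [0.05  0.049] mean [ 0.5575 -0.3873]
[357. 343.] 1124 bb [334 325  52  31] ztop 0.0456 mid [ 0.7054 -0.2737] ext [0.011 0.039] mean [ 0.7038 -0.276 ]
[ 74. 122.] 1831 bb [ 17  87 120  74] ztop 0.0618 mid [0.7991 0.5613] ext [0.203 0.305] mean [0.7987 0.5662]
[195. 142.] 1334 bb [169 129  54  27] ztop 0.0783 mid [0.7561 0.2322] ext [0.059 0.126] mean [0.7545 0.2349]
[359. 149.] 1067 bb [338 134  46  32] ztop 0.0607 mid [ 0.7515 -0.2351] ext [0.081 0.12 ] mean [ 0.7507 -0.2341]
[265. 188.] 143 bb [259 182  13  14] ztop 0.0575 mid [0.6282 0.0302] ext [0.034 0.033] mean [0.6277 0.0303]
[310. 209.] 413 bb [301 198  27  35] ztop 0.0523 mid [ 0.5624 -0.1052] ext [0.088 0.071] mean [ 0.5756 -0.0961]
[211. 222.] 1255 bb [191 203  41  40] ztop 0.0716 mid [0.5311 0.1727] ext [0.041 0.035] mean [0.5302 0.1725]
[158. 255.] 476 bb [145 244  27  23] ztop 0.1113 mid [0.4366 0.3031] ext [0.038 0.039] mean [0.4368 0.302 ]
[269. 414.] 512 bb [243 406  53  14] ztop 0.0992 mid [0.0629 0.0023] ext [0.008 0.059] mean [0.0635 0.0021]
```

View pics/w12.png

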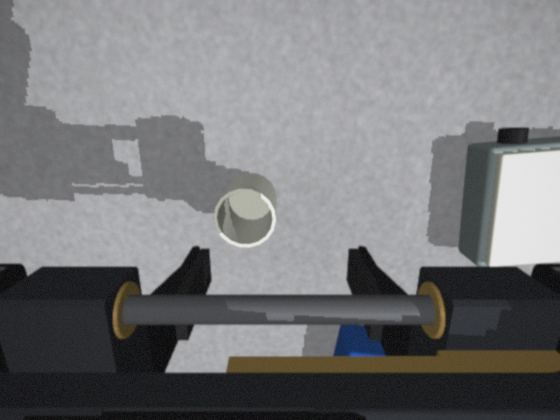

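View pics/s12.png

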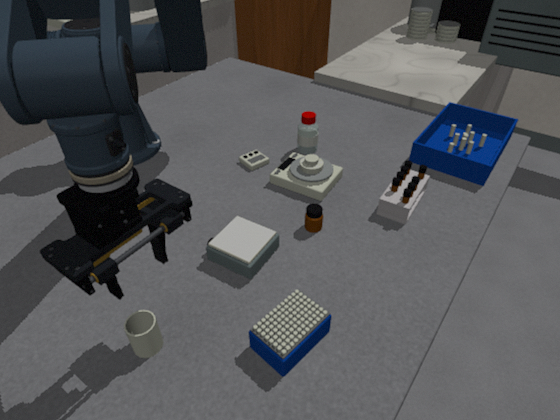

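Scene view: dishes stacked on the pan (312,166) and jar at (314,218). Wrist view: beaker rim at (246,217), measured at (0.557, -0.387). Grasp the beaker.

>>> move_arm:
  moves:
    - {"hand": 75,"x": -0.04,"y": -0.54,"z": 0,"wx": 0,"wy": 0,"wz": 0}
    - {"hand": 75,"x": 0,"y": -0.52,"z": 0,"wx": 0,"wy": 0,"wz": 0}
    - {"hand": 75,"x": 0,"y": 0,"z": 0.8,"wx": 0,"wy": 0,"wz": 0}
    - {"hand": 75,"x": 0,"y": 0,"z": 1,"wx": 0,"wy": 0,"wz": 0}
    - {"hand": 75,"x": 0,"y": 0,"z": 1,"wx": 0,"wy": 0,"wz": 0}
    - {"hand": 75,"x": 0,"y": 0,"z": 1,"wx": 0,"wy": 0,"wz": 0}
    - {"hand": 75,"x": 0,"y": 0,"z": 0.8,"wx": 0,"wy": 0,"wz": 0}
    - {"hand": 75,"x": 0,"y": 0,"z": 0.5,"wx": 0,"wy": 0,"wz": 0}
    - {"hand": 75,"x": 0,"y": 0,"z": 0,"wx": 0,"wy": 0,"wz": 0}
    - {"hand": 75,"x": 0,"y": 0,"z": 0,"wx": 0,"wy": 0,"wz": 0}
    - {"hand": 75,"x": 0,"y": 0,"z": 0,"wx": 0,"wy": 0,"wz": 0}
    - {"hand": 35,"x": 0,"y": 0,"z": 0,"wx": 0,"wy": 0,"wz": 0}
    - {"hand": 35,"x": 0,"y": 0,"z": 0,"wx": 0,"wy": 0,"wz": 0}
    - {"hand": 35,"x": 0,"y": 0,"z": 0,"wx": 0,"wy": 0,"wz": 0}
    - {"hand": 35,"x": 0,"y": 0,"z": 0,"wx": 0,"wy": 0,"wz": 0}
    - {"hand": 35,"x": 0,"y": 0,"z": 0,"wx": 0,"wy": 0,"wz": 0}

```text
time_s: 29.6
position: [0.558, -0.3876, -0.0028]
tcp_rot: [[-1.0, 0.0, 0.0], [0.0, 1.0, -0.0], [-0.0, -0.0, -1.0]]
force: [0.2, -0.2, 2.6]
opening: 0.573
```

>>> move_arm:
  moves:
    - {"hand": 35,"x": 0,"y": 0,"z": -0.5,"wx": 0,"wy": 0,"wz": 0}
    - {"hand": 35,"x": 0,"y": 0,"z": -1,"wx": 0,"wy": 0,"wz": 0}
    - {"hand": 35,"x": 0,"y": 0,"z": -1,"wx": 0,"wy": 0,"wz": 0}
    - {"hand": 35,"x": 0,"y": 0,"z": -1,"wx": 0,"wy": 0,"wz": 0}
    - {"hand": 35,"x": 0,"y": 0,"z": -0.5,"wx": 0,"wy": 0,"wz": 0}
    - {"hand": 35,"x": 0,"y": 0.5,"z": 0,"wx": 0,"wy": 0,"wz": 0}
    - {"hand": 35,"x": 0.05,"y": 1,"z": 0,"wx": 0,"wy": 0,"wz": 0}
    - {"hand": 35,"x": 0.05,"y": 1,"z": 0,"wx": 0,"wy": 0,"wz": 0}
    - {"hand": 35,"x": 0.05,"y": 1,"z": 0,"wx": 0,"wy": 0,"wz": 0}
    - {"hand": 35,"x": 0.05,"y": 1,"z": 0,"wx": 0,"wy": 0,"wz": 0}
    - {"hand": 35,"x": 0.05,"y": 1,"z": 0,"wx": 0,"wy": 0,"wz": 0}
    - {"hand": 35,"x": 0.05,"y": 1,"z": 0,"wx": 0,"wy": 0,"wz": 0}
    - {"hand": 35,"x": 0.05,"y": 1,"z": 0,"wx": 0,"wy": 0,"wz": 0}
    - {"hand": 35,"x": 0.05,"y": 1,"z": 0,"wx": 0,"wy": 0,"wz": 0}
    - {"hand": 35,"x": 0.05,"y": 1,"z": 0,"wx": 0,"wy": 0,"wz": 0}
    - {"hand": 35,"x": 0.05,"y": 1,"z": 0,"wx": 0,"wy": 0,"wz": 0}

```text
time_s: 31.2
position: [0.5436, -0.1227, 0.0955]
tcp_rot: [[-1.0, 0.0, -0.003], [0.0, 1.0, 0.002], [0.003, 0.002, -1.0]]
force: [0.2, 0.5, -1.7]
opening: 0.575
```

>>> move_arm:
  moves:
    - {"hand": 35,"x": 0.05,"y": 1,"z": 0,"wx": 0,"wy": 0,"wz": 0}
    - {"hand": 35,"x": 0.02,"y": 1,"z": 0,"wx": 0,"wy": 0,"wz": 0}
    - {"hand": 35,"x": 0,"y": 1,"z": 0,"wx": 0,"wy": 0,"wz": 0}
    - {"hand": 35,"x": 0,"y": 1,"z": 0,"wx": 0,"wy": 0,"wz": 0}
    - {"hand": 35,"x": 0,"y": 1,"z": 0,"wx": 0,"wy": 0,"wz": 0}
    - {"hand": 35,"x": 0,"y": 0.9,"z": 0,"wx": 0,"wy": 0,"wz": 0}
    - {"hand": 35,"x": 0,"y": 0,"z": 0,"wx": 0,"wy": 0,"wz": 0}
    - {"hand": 35,"x": 0,"y": 0,"z": 0,"wx": 0,"wy": 0,"wz": 0}
    - {"hand": 35,"x": 0,"y": 0,"z": 0,"wx": 0,"wy": 0,"wz": 0}

```text
time_s: 32.1
position: [0.5432, 0.0219, 0.0963]
tcp_rot: [[-1.0, 0.0, -0.001], [0.0, 1.0, -0.0], [0.001, -0.0, -1.0]]
force: [0.1, 0.5, -0.3]
opening: 0.573
```

Run:
```python
from h import *
goto(.5437,.0223,-.0022)
s,c=wcap('w13.png')
```

```text
t 32.1 pos [0.5432 0.0219 0.0963] yaw 179.98 tilt [ 1.1e-03 -1.0e-04 -1.0e+00] need units [-0.026  0.015  3.941] F [ 0.1  0.5 -0.3] op 0.5727285542616445
```

View pics/w13.png

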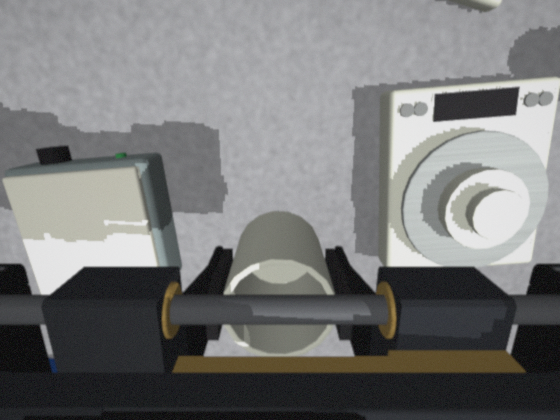

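The beaker (279,285) is held upright between the devices and the dishes are concentric on the pan (500,215). Lowering it.

>>> move_arm:
  moves:
    - {"hand": 35,"x": 0,"y": 0,"z": 1,"wx": 0,"wy": 0,"wz": 0}
    - {"hand": 35,"x": 0,"y": 0,"z": 1,"wx": 0,"wy": 0,"wz": 0}
    - {"hand": 35,"x": 0,"y": 0,"z": 1,"wx": 0,"wy": 0,"wz": 0}
    - {"hand": 35,"x": 0,"y": 0,"z": 0.5,"wx": 0,"wy": 0,"wz": 0}
    - {"hand": 35,"x": 0,"y": 0,"z": 0.3,"wx": 0,"wy": 0,"wz": 0}
    - {"hand": 35,"x": 0,"y": 0,"z": 0.06,"wx": 0,"wy": 0,"wz": 0}
    - {"hand": 35,"x": 0,"y": 0,"z": 0,"wx": 0,"wy": 0,"wz": 0}
    - {"hand": 35,"x": 0,"y": 0,"z": 0,"wx": 0,"wy": 0,"wz": 0}
    - {"hand": 35,"x": 0,"y": 0,"z": 0,"wx": 0,"wy": 0,"wz": 0}
    - {"hand": 35,"x": 0,"y": 0,"z": 0,"wx": 0,"wy": 0,"wz": 0}

```text
time_s: 33.15
position: [0.5442, 0.0224, 0.001]
tcp_rot: [[-1.0, -0.0, 0.001], [-0.0, 1.0, -0.0], [-0.001, -0.0, -1.0]]
force: [0.6, 0.3, -0.1]
opening: 0.578
```

>>> move_arm:
  moves:
    - {"hand": 35,"x": 0,"y": 0,"z": 0.1,"wx": 0,"wy": 0,"wz": 0}
    - {"hand": 35,"x": 0,"y": 0,"z": 0,"wx": 0,"wy": 0,"wz": 0}
    - {"hand": 35,"x": 0,"y": 0,"z": 0,"wx": 0,"wy": 0,"wz": 0}
    - {"hand": 35,"x": 0,"y": 0,"z": 0,"wx": 0,"wy": 0,"wz": 0}

```text
time_s: 33.55
position: [0.5437, 0.0223, -0.0022]
tcp_rot: [[-1.0, 0.0, -0.0], [0.0, 1.0, 0.0], [0.0, 0.0, -1.0]]
force: [0.0, -0.5, -1.3]
opening: 0.569
```

>>> move_arm:
  moves:
    - {"hand": 75,"x": 0,"y": 0,"z": 0,"wx": 0,"wy": 0,"wz": 0}
    - {"hand": 75,"x": 0,"y": 0,"z": 0,"wx": 0,"wy": 0,"wz": 0}
    - {"hand": 75,"x": 0,"y": 0,"z": 0,"wx": 0,"wy": 0,"wz": 0}
    - {"hand": 75,"x": 0,"y": 0,"z": -0.5,"wx": 0,"wy": 0,"wz": 0}
    - {"hand": 75,"x": 0,"y": 0,"z": -1,"wx": 0,"wy": 0,"wz": 0}
    - {"hand": 75,"x": 0,"y": 0,"z": -1,"wx": 0,"wy": 0,"wz": 0}
    - {"hand": 75,"x": 0,"y": 0,"z": -1,"wx": 0,"wy": 0,"wz": 0}
    - {"hand": 75,"x": 0,"y": 0,"z": -1,"wx": 0,"wy": 0,"wz": 0}
    - {"hand": 75,"x": 0,"y": 0,"z": -1,"wx": 0,"wy": 0,"wz": 0}
    - {"hand": 75,"x": 0,"y": 0,"z": -0.5,"wx": 0,"wy": 0,"wz": 0}

```text
time_s: 34.55
position: [0.5449, 0.0222, 0.1509]
tcp_rot: [[-1.0, 0.0, 0.005], [0.0, 1.0, -0.001], [-0.005, -0.001, -1.0]]
force: [1.2, 0.0, -0.3]
opening: 0.859
```

>>> move_arm:
  moves:
    - {"hand": 80,"x": 0.36,"y": 0.93,"z": 0,"wx": 0,"wy": 0,"wz": 0}
    - {"hand": 80,"x": 0.36,"y": 0.93,"z": 0,"wx": 0,"wy": 0,"wz": 0}
    - {"hand": 80,"x": 0.36,"y": 0.93,"z": 0,"wx": 0,"wy": 0,"wz": 0}
    - {"hand": 80,"x": 0.36,"y": 0.93,"z": 0,"wx": 0,"wy": 0,"wz": 0}
    - {"hand": 80,"x": 0.36,"y": 0.93,"z": 0,"wx": 0,"wy": 0,"wz": 0}
    - {"hand": 80,"x": 0.36,"y": 0.93,"z": 0,"wx": 0,"wy": 0,"wz": 0}
    - {"hand": 80,"x": 0.36,"y": 0.93,"z": 0,"wx": 0,"wy": 0,"wz": 0}
    - {"hand": 80,"x": 0.36,"y": 0.93,"z": 0,"wx": 0,"wy": 0,"wz": 0}
    - {"hand": 80,"x": 0.36,"y": 0.93,"z": 0,"wx": 0,"wy": 0,"wz": 0}
    - {"hand": 80,"x": 0.36,"y": 0.93,"z": 0,"wx": 0,"wy": 0,"wz": 0}
    - {"hand": 80,"x": 0.36,"y": 0.93,"z": 0,"wx": 0,"wy": 0,"wz": 0}
    - {"hand": 80,"x": 0.33,"y": 0.96,"z": 0,"wx": 0,"wy": 0,"wz": 0}
    - {"hand": 80,"x": 0,"y": 0,"z": 0,"wx": 0,"wy": 0,"wz": 0}
    - {"hand": 80,"x": 0,"y": 0,"z": 0,"wx": 0,"wy": 0,"wz": 0}
    - {"hand": 80,"x": 0,"y": 0,"z": 0,"wx": 0,"wy": 0,"wz": 0}

```text
time_s: 36.05
position: [0.4366, 0.3013, 0.1478]
tcp_rot: [[-1.0, 0.001, -0.0], [0.001, 1.0, -0.001], [0.0, -0.001, -1.0]]
force: [-0.1, -1.1, 0.2]
opening: 0.917
```

Run:
```python
from h import *
goto(.4365,.302,.0225)
s,c=wcap('w14.png'); comps(c,.006)
c=cap('top','t14.png'); comps(c,.04)
```

```text
t 36.05 pos [0.4366 0.3013 0.1478] yaw 179.96 tilt [ 2.e-04 -6.e-04 -1.e+00] need units [4.000e-03 3.100e-02 5.012e+00] F [-0.1 -1.1  0.2] op 0.9174099827377767
[128. 106.] 4717 bb [91 65 77 83] ztop 0.0188 mid [0.3542 0.1594] ext [0.073 0.073] mean [0.3534 0.1608]
[279. 206.] 4482 bb [245 163  68  87] ztop 0.1096 mid [0.4361 0.3016] ext [0.04  0.039] mean [0.435  0.3016]
[150. 236.] 9434 bb [ 78 193 144 101] ztop 0.0447 mid [0.5048 0.1758] ext [0.059 0.102] mean [0.4958 0.1721]
[ 29. 265.] 63 bb [ 23 262  18   9] ztop 0.0168 mid [0.5196 0.0274] ext [0.004 0.009] mean [0.5194 0.0284]
[203. 326.] 189 bb [186 324  36   7] ztop 0.0318 mid [0.5801 0.2184] ext [0.019 0.039] mean [0.5834 0.2181]
[ 74. 122.] 1817 bb [ 17  87 120  74] ztop 0.062 mid [0.7999 0.5616] ext [0.204 0.304] mean [0.7985 0.5654]
[195. 142.] 1332 bb [169 129  54  27] ztop 0.0779 mid [0.7555 0.2324] ext [0.059 0.126] mean [0.7545 0.2348]
[360. 150.] 1171 bb [338 134  46  34] ztop 0.0607 mid [ 0.7487 -0.2353] ext [0.086 0.119] mean [ 0.7484 -0.2355]
[265. 188.] 146 bb [259 182  13  14] ztop 0.0571 mid [0.6277 0.0302] ext [0.034 0.033] mean [0.6283 0.0304]
[321. 217.] 1477 bb [301 197  42  41] ztop 0.0522 mid [ 0.5549 -0.1245] ext [0.106 0.11 ] mean [ 0.5548 -0.1256]
[211. 222.] 1263 bb [191 203  41  40] ztop 0.0721 mid [0.5303 0.1726] ext [0.035 0.035] mean [0.5302 0.1725]
[266. 218.] 111 bb [257 209  19  20] ztop 0.0665 mid [0.5434 0.0245] ext [0.049 0.048] mean [0.544  0.0239]
[268. 414.] 528 bb [243 406  53  14] ztop 0.099 mid [0.062  0.0141] ext [0.009 0.082] mean [0.0634 0.0033]
```

View pics/w14.png

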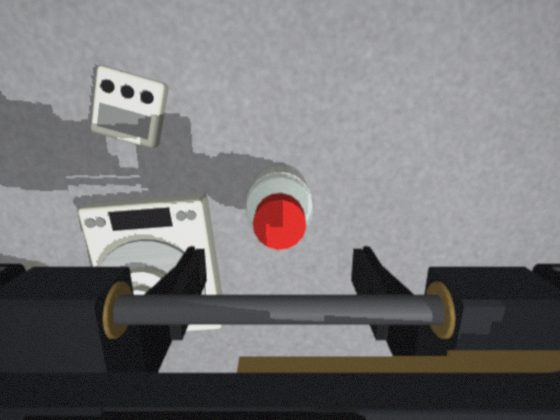

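View pics/t14.png

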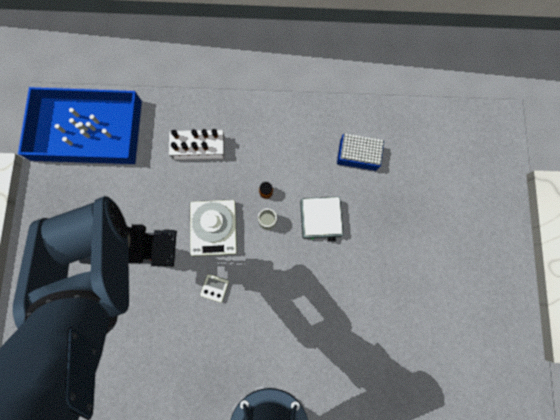

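Bottle cap at (279,221), measured at (0.436, 0.302) and 110 mm tall. The top view shows the beaker (267,218) and jar (266,190) in place. Grasp the bottle high enough that its cap clears the palm.

>>> move_arm:
  moves:
    - {"hand": 80,"x": 0,"y": 0.02,"z": 1,"wx": 0,"wy": 0,"wz": 0}
    - {"hand": 80,"x": 0,"y": 0,"z": 1,"wx": 0,"wy": 0,"wz": 0}
    - {"hand": 80,"x": 0,"y": 0,"z": 1,"wx": 0,"wy": 0,"wz": 0}
    - {"hand": 80,"x": 0,"y": 0,"z": 1,"wx": 0,"wy": 0,"wz": 0}
    - {"hand": 80,"x": 0,"y": 0,"z": 0.5,"wx": 0,"wy": 0,"wz": 0}
    - {"hand": 80,"x": 0,"y": 0,"z": 0.4,"wx": 0,"wy": 0,"wz": 0}
    - {"hand": 80,"x": 0,"y": 0,"z": 0,"wx": 0,"wy": 0,"wz": 0}
    - {"hand": 80,"x": 0,"y": 0,"z": 0,"wx": 0,"wy": 0,"wz": 0}
    - {"hand": 80,"x": 0,"y": 0,"z": 0,"wx": 0,"wy": 0,"wz": 0}
    - {"hand": 45,"x": 0,"y": 0,"z": 0,"wx": 0,"wy": 0,"wz": 0}
    - {"hand": 45,"x": 0,"y": 0,"z": 0,"wx": 0,"wy": 0,"wz": 0}
    - {"hand": 45,"x": 0,"y": 0,"z": 0,"wx": 0,"wy": 0,"wz": 0}
    - {"hand": 45,"x": 0,"y": 0,"z": 0,"wx": 0,"wy": 0,"wz": 0}
    - {"hand": 45,"x": 0,"y": 0,"z": 0,"wx": 0,"wy": 0,"wz": 0}

```text
time_s: 37.55
position: [0.4365, 0.3024, 0.0256]
tcp_rot: [[-1.0, -0.0, 0.0], [-0.0, 1.0, -0.0], [-0.0, -0.0, -1.0]]
force: [0.1, -1.4, 3.8]
opening: 0.66
```

Run:
```python
from h import *
goto(.4362,.302,.0225)
s,c=wcap('w15.png')
```

```text
t 37.55 pos [0.4365 0.3024 0.0256] yaw -179.99 tilt [-2.e-04 -4.e-04 -1.e+00] need units [ 0.014 -0.016  0.124] F [ 0.1 -1.4  3.8] op 0.6600168463632742
```

View pics/w15.png

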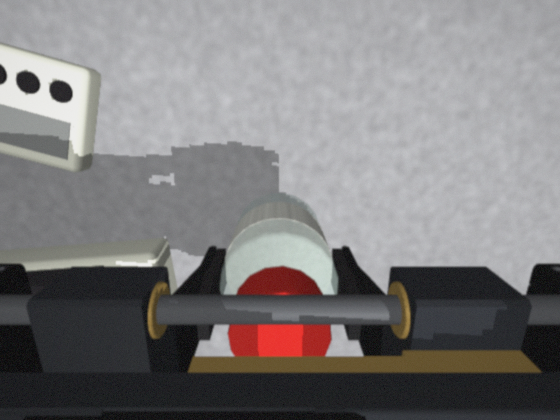

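Held (57 mm), with the cap at (280,320) clear of the palm. Lift and carry it over.

>>> move_arm:
  moves:
    - {"hand": 45,"x": 0,"y": 0,"z": -0.4,"wx": 0,"wy": 0,"wz": 0}
    - {"hand": 45,"x": 0,"y": 0,"z": -0.8,"wx": 0,"wy": 0,"wz": 0}
    - {"hand": 45,"x": 0,"y": 0,"z": -1,"wx": 0,"wy": 0,"wz": 0}
    - {"hand": 45,"x": 0,"y": 0,"z": -1,"wx": 0,"wy": 0,"wz": 0}
    - {"hand": 45,"x": 0,"y": 0,"z": -1,"wx": 0,"wy": 0,"wz": 0}
    - {"hand": 45,"x": 0,"y": 0,"z": -0.8,"wx": 0,"wy": 0,"wz": 0}
    - {"hand": 45,"x": 0,"y": 0,"z": 0,"wx": 0,"wy": 0,"wz": 0}
    - {"hand": 45,"x": 0,"y": 0,"z": 0,"wx": 0,"wy": 0,"wz": 0}

```text
time_s: 38.4
position: [0.436, 0.3025, 0.1502]
tcp_rot: [[-1.0, 0.0, -0.0], [0.0, 1.0, 0.0], [0.0, 0.0, -1.0]]
force: [0.5, -1.6, -3.5]
opening: 0.653
```

>>> move_arm:
  moves:
    - {"hand": 45,"x": -0.13,"y": -0.48,"z": 0,"wx": 0,"wy": 0,"wz": 0}
    - {"hand": 45,"x": -0.26,"y": -0.95,"z": 0,"wx": 0,"wy": 0,"wz": 0}
    - {"hand": 45,"x": -0.26,"y": -0.95,"z": 0,"wx": 0,"wy": 0,"wz": 0}
    - {"hand": 45,"x": -0.26,"y": -0.95,"z": 0,"wx": 0,"wy": 0,"wz": 0}
    - {"hand": 45,"x": -0.26,"y": -0.95,"z": 0,"wx": 0,"wy": 0,"wz": 0}
    - {"hand": 45,"x": -0.26,"y": -0.95,"z": 0,"wx": 0,"wy": 0,"wz": 0}
    - {"hand": 45,"x": -0.26,"y": -0.95,"z": 0,"wx": 0,"wy": 0,"wz": 0}
    - {"hand": 45,"x": -0.26,"y": -0.95,"z": 0,"wx": 0,"wy": 0,"wz": 0}
    - {"hand": 45,"x": -0.26,"y": -0.95,"z": 0,"wx": 0,"wy": 0,"wz": 0}
    - {"hand": 45,"x": -0.26,"y": -0.95,"z": 0,"wx": 0,"wy": 0,"wz": 0}
    - {"hand": 45,"x": -0.26,"y": -0.95,"z": 0,"wx": 0,"wy": 0,"wz": 0}
    - {"hand": 45,"x": -0.26,"y": -0.95,"z": 0,"wx": 0,"wy": 0,"wz": 0}
    - {"hand": 45,"x": -0.26,"y": -0.95,"z": 0,"wx": 0,"wy": 0,"wz": 0}
    - {"hand": 45,"x": -0.26,"y": -0.95,"z": 0,"wx": 0,"wy": 0,"wz": 0}
    - {"hand": 45,"x": -0.26,"y": -0.95,"z": 0,"wx": 0,"wy": 0,"wz": 0}
    - {"hand": 45,"x": -0.26,"y": -0.95,"z": 0,"wx": 0,"wy": 0,"wz": 0}
    - {"hand": 45,"x": -0.26,"y": -0.95,"z": 0,"wx": 0,"wy": 0,"wz": 0}
    - {"hand": 45,"x": -0.26,"y": -0.95,"z": 0,"wx": 0,"wy": 0,"wz": 0}
    - {"hand": 45,"x": -0.19,"y": -0.55,"z": 0,"wx": 0,"wy": 0,"wz": 0}
    - {"hand": 45,"x": 0,"y": 0,"z": 0,"wx": 0,"wy": 0,"wz": 0}

```text
time_s: 40.4
position: [0.555, -0.1291, 0.1493]
tcp_rot: [[-1.0, 0.003, -0.001], [0.003, 1.0, -0.0], [0.001, -0.0, -1.0]]
force: [-0.9, 0.6, -3.3]
opening: 0.657
```

>>> move_arm:
  moves:
    - {"hand": 45,"x": 0,"y": 0,"z": 0,"wx": 0,"wy": 0,"wz": 0}
    - {"hand": 45,"x": 0,"y": 0,"z": 0,"wx": 0,"wy": 0,"wz": 0}

```text
time_s: 40.6
position: [0.5539, -0.1256, 0.1498]
tcp_rot: [[-1.0, -0.001, -0.002], [-0.001, 1.0, 0.001], [0.002, 0.001, -1.0]]
force: [0.4, 0.6, -2.7]
opening: 0.658
```

Run:
```python
from h import *
goto(.5553,-.127,.0756)
s,c=wcap('w16.png'); comps(c,.045,.056)
W=pts(c);
```

```text
t 40.6 pos [ 0.5539 -0.1256  0.1498] yaw -179.96 tilt [ 0.002   0.0013 -1.    ] need units [-0.064 -0.062  2.969] F [ 0.4  0.6 -2.7] op 0.6582580816421354
[276. 180.] 6757 bb [216 144 117 105] ztop 0.0499 mid [ 0.551  -0.1275] ext [0.099 0.107] mean [ 0.5339 -0.1277]
[424. 181.] 301 bb [412 163  43  52] ztop 0.055 mid [0.5412 0.012 ] ext [0.046 0.031] mean [0.5342 0.0044]
[458. 199.] 392 bb [430 171  42  46] ztop 0.0552 mid [0.5449 0.0291] ext [0.041 0.031] mean [0.5498 0.0375]
[436. 262.] 218 bb [420 256  33  10] ztop 0.0543 mid [0.6133 0.0274] ext [0.008 0.027] mean [0.6129 0.0268]
[213. 350.] 365 bb [195 343  39  13] ztop 0.0534 mid [ 0.7182 -0.194 ] ext [0.014 0.038] mean [ 0.718  -0.1953]
```

View pics/w16.png

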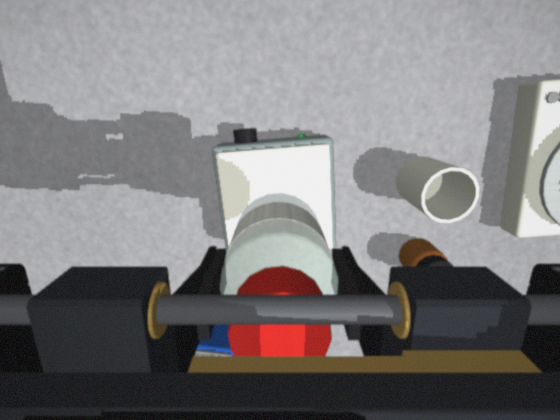

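The bottle is held upright over the plate (275,190), and the plate centre again measures y≈-0.1275. Lowering.

>>> move_arm:
  moves:
    - {"hand": 45,"x": 0,"y": 0,"z": 0.8,"wx": 0,"wy": 0,"wz": 0}
    - {"hand": 45,"x": 0,"y": 0,"z": 1,"wx": 0,"wy": 0,"wz": 0}
    - {"hand": 45,"x": 0,"y": 0,"z": 0.6,"wx": 0,"wy": 0,"wz": 0}
    - {"hand": 45,"x": 0,"y": 0,"z": 0.4,"wx": 0,"wy": 0,"wz": 0}
    - {"hand": 45,"x": 0,"y": 0,"z": 0,"wx": 0,"wy": 0,"wz": 0}
    - {"hand": 45,"x": 0,"y": 0,"z": 0,"wx": 0,"wy": 0,"wz": 0}
    - {"hand": 45,"x": 0,"y": 0,"z": 0,"wx": 0,"wy": 0,"wz": 0}
    - {"hand": 45,"x": 0,"y": 0,"z": 0,"wx": 0,"wy": 0,"wz": 0}

```text
time_s: 41.45
position: [0.5556, -0.1271, 0.0813]
tcp_rot: [[-1.0, 0.0, 0.002], [0.0, 1.0, -0.001], [-0.002, -0.001, -1.0]]
force: [0.5, -0.8, -3.2]
opening: 0.656
```

>>> move_arm:
  moves:
    - {"hand": 45,"x": 0,"y": 0,"z": 0.12,"wx": 0,"wy": 0,"wz": 0}
    - {"hand": 45,"x": 0,"y": 0,"z": 0.06,"wx": 0,"wy": 0,"wz": 0}
    - {"hand": 45,"x": 0,"y": 0,"z": 0,"wx": 0,"wy": 0,"wz": 0}
    - {"hand": 45,"x": 0,"y": 0,"z": 0,"wx": 0,"wy": 0,"wz": 0}
    - {"hand": 45,"x": 0,"y": 0,"z": 0,"wx": 0,"wy": 0,"wz": 0}

```text
time_s: 41.95
position: [0.5549, -0.1269, 0.0758]
tcp_rot: [[-1.0, 0.0, -0.0], [0.0, 1.0, 0.0], [0.0, 0.0, -1.0]]
force: [-0.5, 0.6, -3.1]
opening: 0.653
```

>>> move_arm:
  moves:
    - {"hand": 45,"x": 0,"y": 0,"z": 0.04,"wx": 0,"wy": 0,"wz": 0}
    - {"hand": 45,"x": 0,"y": 0,"z": 0,"wx": 0,"wy": 0,"wz": 0}
    - {"hand": 45,"x": 0,"y": 0,"z": 0,"wx": 0,"wy": 0,"wz": 0}

```text
time_s: 42.25
position: [0.5552, -0.127, 0.0756]
tcp_rot: [[-1.0, 0.0, 0.001], [0.0, 1.0, -0.0], [-0.001, -0.0, -1.0]]
force: [-1.2, 0.8, 5.4]
opening: 0.658
```

Now it is in contact (force +5 N up). Release and retreat to the near side.

>>> move_arm:
  moves:
    - {"hand": 80,"x": 0,"y": 0,"z": 0,"wx": 0,"wy": 0,"wz": 0}
    - {"hand": 80,"x": 0,"y": 0,"z": 0,"wx": 0,"wy": 0,"wz": 0}
    - {"hand": 80,"x": 0,"y": 0,"z": 0,"wx": 0,"wy": 0,"wz": 0}
    - {"hand": 80,"x": 0,"y": 0,"z": 0,"wx": 0,"wy": 0,"wz": 0}
    - {"hand": 80,"x": 0,"y": 0,"z": -0.4,"wx": 0,"wy": 0,"wz": 0}
    - {"hand": 80,"x": 0,"y": 0,"z": -0.8,"wx": 0,"wy": 0,"wz": 0}
    - {"hand": 80,"x": 0,"y": 0,"z": -1,"wx": 0,"wy": 0,"wz": 0}
    - {"hand": 80,"x": 0,"y": 0,"z": -1,"wx": 0,"wy": 0,"wz": 0}
    - {"hand": 80,"x": 0,"y": 0,"z": -1,"wx": 0,"wy": 0,"wz": 0}
    - {"hand": 80,"x": 0,"y": 0,"z": -1,"wx": 0,"wy": 0,"wz": 0}
    - {"hand": 80,"x": 0,"y": 0,"z": -0.8,"wx": 0,"wy": 0,"wz": 0}
    - {"hand": 80,"x": 0,"y": -0.8,"z": 0,"wx": 0,"wy": 0,"wz": 0}
    - {"hand": 80,"x": 0,"y": -1,"z": 0,"wx": 0,"wy": 0,"wz": 0}
    - {"hand": 80,"x": 0,"y": -1,"z": 0,"wx": 0,"wy": 0,"wz": 0}
    - {"hand": 80,"x": 0,"y": -1,"z": 0,"wx": 0,"wy": 0,"wz": 0}
    - {"hand": 80,"x": 0,"y": -1,"z": 0,"wx": 0,"wy": 0,"wz": 0}
    - {"hand": 80,"x": 0,"y": -1,"z": 0,"wx": 0,"wy": 0,"wz": 0}
    - {"hand": 80,"x": 0,"y": -1,"z": 0,"wx": 0,"wy": 0,"wz": 0}
    - {"hand": 80,"x": 0,"y": 0,"z": 0,"wx": 0,"wy": 0,"wz": 0}
    - {"hand": 80,"x": 0,"y": 0,"z": 0,"wx": 0,"wy": 0,"wz": 0}

```text
time_s: 44.25
position: [0.5546, -0.2969, 0.2251]
tcp_rot: [[-1.0, 0.001, -0.0], [0.001, 1.0, 0.001], [0.0, 0.001, -1.0]]
force: [-0.8, 0.5, 0.4]
opening: 0.918
```

Run:
```python
from h import *
goto(.5553,-.127,.0756)
for n in ('top','scene'):
    c=cap(n,n[0]+'17.png'); print(n); W=pts(c); comps(c,.007 if n=='top' else .053)
    for nm,(x,y),r,lo,hi in [('bottle',(.555,-.127),.05,.15-.01,.17),('plate',(.555,-.127),.09,.046,.056),('beaker',(.543,.0223),.035,.059,.07),('jar',(.628,.03),.03,.05,.062),('small',(.531,.172),.04,.069,.079),('large',(.531,.172),.05,.057,.066),('pan',(.531,.172),.07,.042,.05)]:
        m=(np.hypot(W[...,0]-x,W[...,1]-y)<r)&(W[...,2]>lo)&(W[...,2]<hi); q=W[m]
        if len(q): print(nm,len(q),((q.max(0)+q.min(0))/2).round(4),(q.max(0)-q.min(0)).round(3))
```

```text
t 44.25 pos [ 0.5546 -0.2969  0.2251] yaw 179.92 tilt [ 0.e+00  8.e-04 -1.e+00] need units [-0.019  6.791  5.984] F [-0.8  0.5  0.4] op 0.9177349900639726
top
[ 64. 140.] 6909 bb [  0  87 141 198] ztop 0.0587 mid [0.8001 0.5616] ext [0.204 0.304] mean [0.7997 0.5658]
[196. 143.] 1432 bb [169 129  55  31] ztop 0.078 mid [0.7555 0.232 ] ext [0.059 0.125] mean [0.7543 0.2347]
[359. 152.] 1369 bb [336 134  48  37] ztop 0.0604 mid [ 0.7487 -0.2352] ext [0.084 0.119] mean [ 0.7477 -0.2354]
[548. 257.] 4201 bb [530 171  30 192] ztop 0.0369 mid [ 0.4501 -0.7689] ext [0.518 0.08 ] mean [ 0.4857 -0.758 ]
[265. 190.] 196 bb [258 182  15  17] ztop 0.0569 mid [0.6281 0.0302] ext [0.035 0.033] mean [0.6282 0.0302]
[323. 216.] 1089 bb [300 197  43  45] ztop 0.1284 mid [ 0.5548 -0.1257] ext [0.057 0.053] mean [ 0.546  -0.1196]
[212. 228.] 2431 bb [190 200  46  57] ztop 0.0614 mid [0.5309 0.1723] ext [0.06  0.057] mean [0.5298 0.1712]
[263. 213.] 61 bb [257 209  14  11] ztop 0.0669 mid [0.5535 0.0316] ext [0.028 0.034] mean [0.5584 0.0348]
[284. 413.] 617 bb [250 400  58  20] ztop 0.0969 mid [0.0625 
[... 1520 characters left out ...]
.] 1189 bb [226 200  31  47] ztop 0.1357 mid [ 0.5586 -0.1303] ext [0.044 0.042] mean [ 0.5665 -0.1384]
[315. 209.] 121 bb [307 204  16  11] ztop 0.0553 mid [0.6308 0.0279] ext [0.034 0.035] mean [0.6307 0.0281]
[290. 323.] 2440 bb [252 290  78  69] ztop 0.0594 mid [ 0.7508 -0.2389] ext [0.088 0.121] mean [ 0.752  -0.2424]
bottle 383 [ 0.5577 -0.1287  0.1506] [0.04  0.039 0.021]
plate 1065 [ 0.5598 -0.128   0.0509] [0.103 0.107 0.01 ]
beaker 117 [0.5466 0.0207 0.0627] [0.049 0.052 0.007]
jar 152 [0.6312 0.0278 0.0536] [0.035 0.035 0.007]
small 103 [0.5336 0.1693 0.072 ] [0.036 0.037 0.006]
large 173 [0.5336 0.17   0.0613] [0.059 0.058 0.008]
pan 518 [0.5334 0.1702 0.046 ] [0.109 0.111 0.008]
```

View pics/t17.png

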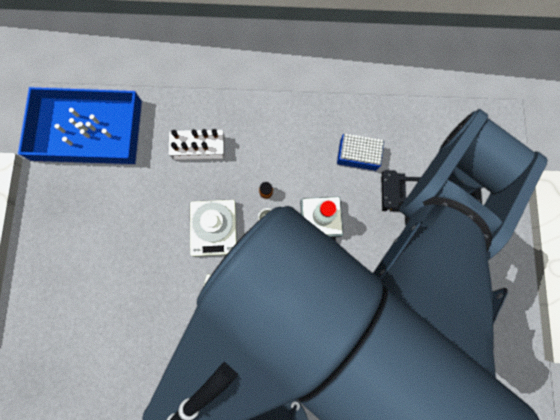

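View pics/s17.png

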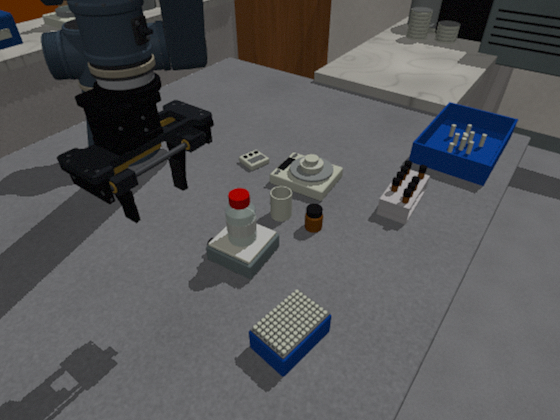

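Both views show everything upright and centred within about 2 mm: bottle on the plate (scene 241,224), beaker (281,202), jar (315,217) and stacked dishes (312,165). The bystanders are unmoved. Handing in.

```bash
python3 -c "
from rig import order
print(order.hand_in())"
```

```text
the job is handed in; nothing more can be done
None
```

The bench is set out and handed in at about 44 s of the 128 s allowed. All five items are in place and upright, and the gripper is clear of everything. The system gave no verdict.

Last checks, from the final top and scene pictures:

| Item | Measured result | Limit |
|---|---|---|
| Bottle on stirrer plate | within about 2–3 mm of centre | 15 mm |
| Large dish on pan | within about 1 mm of centre | 12 mm |
| Small dish on large dish | within about 1 mm | 10 mm |
| Beaker from halfway point | about 1 mm off | 15 mm |
| Jar behind beaker | about 85 mm centre to centre (about 4 cm gap) | 70–100 mm |

The tip box and tube rack measured within 1–2 mm of where they began. The timer measured unmoved at the last look with a clear view. In the final top picture the arm covered it, and in the final scene picture I only judged it by eye.

**What went wrong:**
- **First grasp:** the first close on the large dish missed without touching it. The fingertips turned out to be about 25 mm short of the reported TCP, by wrist depth, so I set all later grasp heights from the measured tips.
- **Refused call:** the first move call was refused because its rows lacked keys; I resent it complete.

**What disagreed:**
- **Cameras:** the scene camera reads about 3 mm off the top and wrist cameras, the same way everywhere, so I judged placings within a single view.
- **Beaker in the last top view:** the arm partly hid the beaker, so its final position comes from the scene view. An earlier clear top view agrees.

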